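Put the scoop back and close the canisters

ROBOT

A 6-joint arm with a two-finger parallel gripper is mounted at the origin on a cart in front of the work surface, level with it; the furniture and walls round the work are solid. World frame = base frame: x ahead of the robot, y to its left, z up, the work surface at z = 0. Lengths are in m, angles in rad, forces in N, time in s.
With the tool pointing down it reaches from about 0.35 to 0.925 m from the base axis. Payload 6.4 kg.
Tool frame: the origin (TCP) lies at the very end of the fingers, on their centre line; the grasp point (between the pads) lies 19 mm behind it; z points along the fingers, y is the line along which they close (so a half turn about z gives the same grasp; the last joint's range is limited). The gripper opens to 94 mm and grips with 3 to 60 N. Pads are 16 mm wide; open, the fingers measure 119 mm over their backs; the gripper's body (75 mm by 177 mm) begins 78 mm behind the grasp point.
Start: joints at [-1.29, 0.245, 1.558, -0, 1.339, -0.174], TCP at [0.286, -0.584, 0.205] pointing down, gripper open.
Joint ranges: [-3.13, 3.13], [-1.02, 2.26], [0.13, 2.54], [-0.95, 4.09], [0.21, 2.88], [-2.74, 2.74]. Speed limits (rad/s): [2.57, 2.57, 3.14, 3.14, 3.14, 3.14].

INTERFACE

Orientations are given as a unit quaternion [w, x, y, z].
In Python, from cell import get_obs, cams, bot gives the robot as it stands. The module is installed in compiled form; this text tells all that it offers.
- The arm moves only by the tool apply_moves, never from a script. Its argument "commands" is a list of rows, each a list of 7 numbers: the turn, a rotation vector about the tool's x, y, z in units of 360 degrees (1.0 is 360 degrees), then the shift along the tool's x, y, z in units of 0.8 m (1.0 is 0.8 m), then the opening, from -1 (shut) to 1 (fully open). In form: [[wx, wy, wz, x, y, z, hand], ...]. A call has 1 to 5 rows; each row is the pose to reach, as a shift and turn from the pose commanded when the call began, along the tool's axes at that moment, turning the shorter way round; what a row does not reach only later rows make up. A row lasts 1/10 s, in which the tool goes at most 50 mm and 8.59 degrees, less where a joint would pass 70% of its speed; a pose out of reach is approached as far as the arm can. A call with a number of a shift or a turn outside -1 to 1 is refused whole. A call with a gripper value outside its range is refused whole. The fingers move at their own pace and stop on an object; "squeeze" is the grip in N (left out, the last holds). Time passes only in rows, so rows that repeat a pose let the fingers close. It gives the time, the measured TCP pose, the force, the opening and the grip force at its end, in the units of the state.
- get_obs(): the state, without advancing time (a new reading comes with each control period).
- cams.grab_frame(name): name is "side" or "top" or "wrist"; returns the picture (384x512x3 uint8, red, green, blue); there is no depth.
- cams.camera_params(name): a dict with "K" (3x3 intrinsics, pixels), "R" (3x3) and "t" (3): a world point X has camera coordinates R X + t. Camera axes: x right, y down, z forward; pixel columns grow to the right and rows downward; lengths in m; the calibration is good to about 2 mm. A picture is of the moment at which its call begins: read the wrist's pose just before it. camera_params takes no time and is no camera call; for the wrist camera it gives the pose at the moment of the call.
- bot.sign_off(): hands the job in; it is judged then, once.
The state is a dict: "t": time; "qpos": joint angles; "joint_vel": joint speeds; "tau": joint torques, N m; "tcp_pos": TCP position; "ee_rot": TCP orientation; "contact_force": force on the tool from outside, world axes, zero at the start; "moment": the same for the moment, N m; "finger_gap": finger opening in m; "gripper_force": force on a finger pad.
Only numpy, scipy, OpenCV 4.12 (cv2) and the standard library are available. Lean on these libraries where they do the work, as an engineer would, in place of code of your own. Each camera call takes 0.05 s, during which the arm holds its last target. There are 200 camera calls.

TASK

Tidy up the dry stores: put the steel scoop back into the large round canister before it is closed, and close all three white canisters, each with the wooden lid of its own shape and size, level and fully home. Leave the canisters standing where they are, and leave the black screw lid (it belongs to another jar) and the dotted mug alone.

Things in the scene. Friction and masses are not known exactly. Their poses are not given: they have to be found in the camera images.
- canister_large: Open glazed white ceramic canister, loose, 0.75 kg; origin at the centre of its underside, z up. Round, 110 mm across, 95 mm high, wall 6 mm, so the mouth is 98 mm across. Filled with hazelnuts to about 36 mm above its underside; the scoop belongs on top of the nuts, under the lid.
- canister_small: Open glazed white ceramic canister, loose, 0.45 kg; origin at the centre of its underside, z up. Round, 80 mm across, 80 mm high, wall 5.5 mm, so the mouth is 69 mm across. Filled with sugar cubes to about 45 mm.
- canister_oblong: Open glazed white ceramic canister, loose, 0.65 kg; origin at the centre of its underside, z up. Rounded rectangle, 84 mm along its x and 124 mm along its y, 70 mm high, wall 6 mm, so the mouth is 72 by 112 mm. Filled with biscuits to about 44 mm.
- lid_large: Pale wooden lid of the large round canister, 140 g, lying stopper down. Origin: centre of the underside, z up. Tapered cork stopper z = 0 to 14 mm (82 mm across below, 93 mm at the board), wooden board z = 14 to 24 (round, 110 mm across), wooden grip z = 24 to 50 (a round knob, 26 mm across above z = 36, narrower below). Closed, the board rests on the rim, the origin 14 mm below the rim.
- lid_small: Pale wooden lid of the small round canister, 80 g, lying stopper down. Origin: centre of the underside, z up. Tapered cork stopper z = 0 to 14 mm (53 mm across below, 64 mm at the board), wooden board z = 14 to 24 (round, 80 mm across), wooden grip z = 24 to 50 (a round knob, 22 mm across above z = 36, narrower below). Closed, the board rests on the rim, the origin 14 mm below the rim.
- lid_oblong: Pale wooden lid of the oblong canister, 140 g, lying stopper down. Origin: centre of the underside, z up. Tapered cork stopper z = 0 to 14 mm (56 by 96 mm below, 67 by 107 above), wooden board z = 14 to 24 (84 by 124 mm along x, y), wooden grip z = 24 to 50 (bar 20 mm wide in x, 58 mm long in y). Closed, the board rests on the rim, the origin 14 mm below the rim.
- scoop: Steel scoop, 45 g, standing upright: a straight round cup, 34 mm across, 24 mm high, wall 2.5 mm, with a flat handle 10 mm wide and 3 mm thick at rim height, from the cup along its +y to 57 mm from the cup's axis (76 mm long over all). Origin at the centre of the cup's underside. Can be gripped across the cup along its x.
- jar_lid: Bystander: black plastic screw lid, 62 mm across, 17 mm high, lying flat; origin at the centre of its underside. Fits none of the canisters.
- mug: Bystander: cream mug with dots, 87 mm across, 97 mm high, with a handle, standing behind the lids, under the edge of the wall cabinet, which hangs 0.44 m above the worktop from x = 0.66 m on, over the left half: keep the wrist from swinging out under it. Origin on the underside.

How it is judged:
By the outcome, as a careful person would: the job done as asked, in the order asked, and still so for the second after the job is handed in, with the robot touching nothing.
It also fails if it takes over 128 s, if anything falls off the work surface, if the arm or the gripper's body presses on something with over 40 N, if the wrist force passes 120 N, or if a joint passes its speed limit or range.

## Working session

There is one attempt and no reset: what is moved stays moved. The work goes in short steps, Python scripts to look and compute and a tool call to move; the robot and the scene stay as the last step left them, time stands still between calls to the robot, and variables do not carry over. Pictures are saved under pics/ and viewed, at most 14 in all, crops included, and the job is handed in when it is done.

Besides the shell and the picture viewer there is one more tool, called after ">>>" as name([rows], argument=value, ...), one row to a line, values as JSON. apply_moves: Moves the arm, as the interface text tells. Shifts and turns lie within -1 to 1; 1 stands for 0.8 m of shift or 360 degrees of turn. Its arguments: {"type":"object","properties":{"commands":{"type":"array","items":{"type":"array","items":{"type":"number"}}},"squeeze":{"type":"number"}},"required":["commands"]}

```bash
mkdir -p pics; cat > h.py <<'E'
import numpy as np, cv2
from cell import get_obs, cams, bot
def shot(n,f):
    im=cams.grab_frame(n); cv2.imwrite('pics/'+f,im[:,:,::-1]); return im
E
python3 - <<'E'
from h import *
for n in ['top','side']:
    im=shot(n,n+'0.png'); big=cv2.resize(im,(800,600),interpolation=cv2.INTER_CUBIC); cv2.imwrite(f'pics/{n}0b.png',big[:,:,::-1])
for n in ['top','side','wrist']:
    p=cams.camera_params(n); print(n,np.round(p['K'],1).tolist(),np.round(p['R'],4).tolist(),np.round(p['t'],4).tolist())
o=get_obs(); print(o)
E
```

```text
top [[387.4, 0.0, 254.5], [0.0, 387.4, 194.6], [0.0, 0.0, 1.0]] [[-0.0104, -0.9999, -0.0095], [-0.9982, 0.011, -0.0598], [0.0599, 0.0089, -0.9982]] [0.0735, 0.5849, 1.1725]
side [[494.9, 0.0, 253.0], [0.0, 494.9, 195.7], [0.0, 0.0, 1.0]] [[-0.9373, -0.348, -0.0193], [-0.1517, 0.4573, -0.8763], [0.3137, -0.8184, -0.4814]] [0.5623, 0.1077, 1.1641]
wrist [[264.9, 0.0, 252.0], [0.0, 264.9, 197.0], [0.0, 0.0, 1.0]] [[0.4384, -0.8988, -0.0015], [-0.8744, -0.4269, 0.2304], [-0.2077, -0.0997, -0.9731]] [-0.6494, -0.0226, 0.3899]
{'t': 0.1, 'qpos': array([-1.29015914e+00,  2.45760565e-01,  1.55886431e+00,  4.68405577e-05,
        1.33870509e+00, -1.74101199e-01]), 'joint_vel': array([-0.00036977, -0.00108145, -0.00382932, -0.00081649,  0.00271905,
       -0.00014886]), 'tau': array([-2.91794813e-04, -4.16915095e+01, -3.15526879e+01,  6.86783530e-02,
        3.09792836e-02, -5.31013859e-05]), 'tcp_pos': array([ 0.28536442, -0.58341749,  0.20446005]), 'ee_rot': array([-8.68640569e-04,  9.74263641e-01,  2.25409855e-01, -2.34945499e-05]), 'contact_force': array([ 0.28540672, -0.5210101 ,  0.28543846]), 'moment': array([ 0.08410936,  0.05174438, -0.02287292]), 'gripper_force': 0.0, 'finger_gap': 0.09375872623305789}
```

View pics/top0b.png

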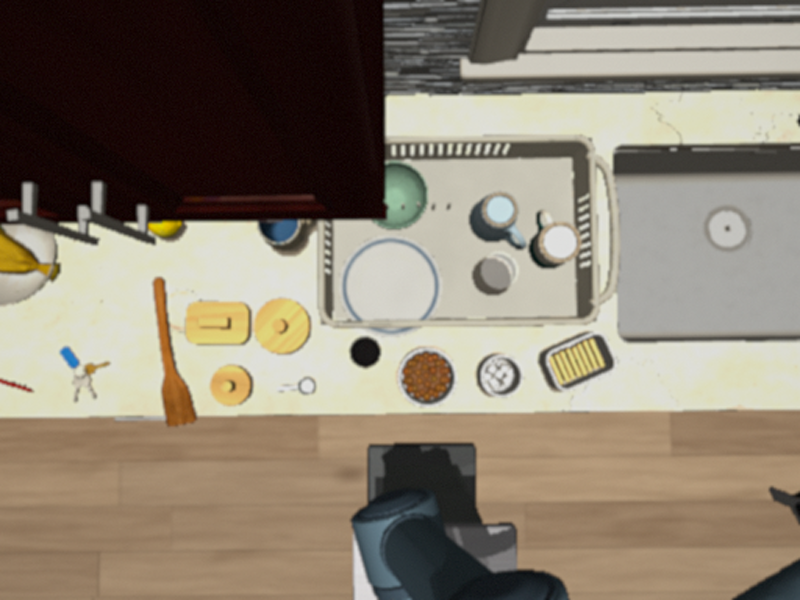

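View pics/side0b.png

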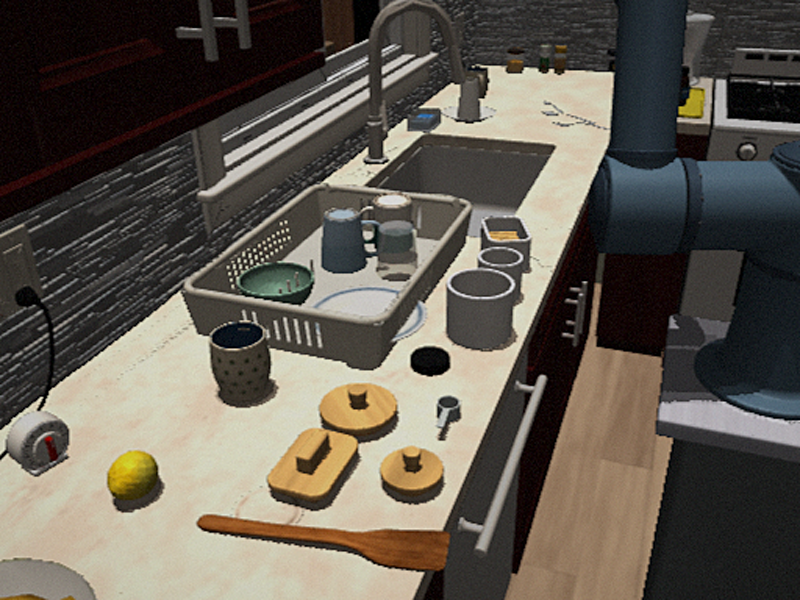

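Top view (800-px scale): the large canister is at about (427,376), the small at (498,375) and the oblong at (576,362). Lids: large (281,326), small (231,385), oblong (217,323). The scoop cup is at (307,385), with its handle to the left. Next I'll enlarge crops.

```bash
python3 - <<'E'
from h import *
im=cv2.imread('pics/top0.png')
a=im[180:270,110:210]; b=im[205:270,200:400]
a=cv2.resize(a,None,fx=6,fy=6,interpolation=cv2.INTER_CUBIC); b=cv2.resize(b,None,fx=4,fy=4,interpolation=cv2.INTER_CUBIC)
c=np.zeros((540+0,800,3),np.uint8); 
cv2.imwrite('pics/ca.png',a); cv2.imwrite('pics/cb.png',b)
E
```

```text
(no output)
```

View pics/ca.png

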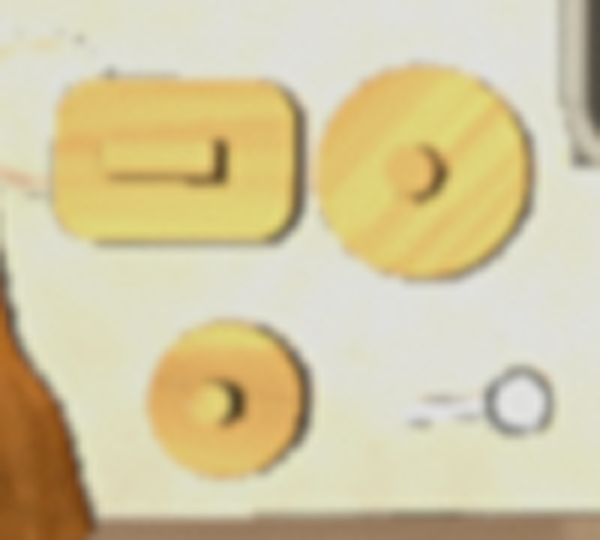

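View pics/cb.png

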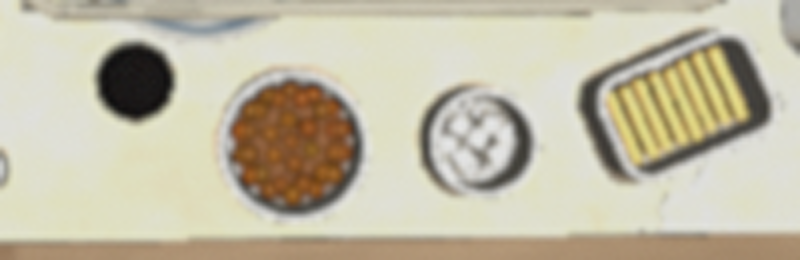

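Crop A (6x, from 110,180): oblong lid centre (177,160), large lid (425,172), small lid (226,399), scoop rim (520,402) with the handle end near (408,412). Crop B (4x, from 200,205): large canister rim (292,142), small (477,139), oblong (674,107) with its long axis turned about 22°.

```bash
cat >> h.py <<'E'
def ray(p,u,v,z):
    d=p['R'].T@np.linalg.solve(p['K'],np.array([u,v,1.])); c=-p['R'].T@p['t']
    return c+d*(z-c[2])/d[2]
def proj(p,X):
    x=p['K']@(p['R']@np.asarray(X,float)+p['t']); return x[:2]/x[2]
E
python3 - <<'E'
from h import *
p=cams.camera_params('top')
def A(x,y,z,n): print(n,np.round(ray(p,110+(x+.5)/6-.5,180+(y+.5)/6-.5,z),4))
def B(x,y,z,n): print(n,np.round(ray(p,200+(x+.5)/4-.5,205+(y+.5)/4-.5,z),4))
A(177,160,.024,'lobl');A(425,172,.024,'llarge');A(226,399,.024,'lsmall')
A(520,402,.024,'scoop');A(408,412,.024,'handle end')
B(292,142,.095,'clarge');B(477,139,.08,'csmall');B(674,107,.07,'cobl')
B(135,81,.01,'jar')
for a in [(590,78),(715,30),(625,180),(765,112)]: B(*a,.07,'e')
A(590,160,.08,'rackcorner'); A(60,80,.02,'')
E
```

```text
lobl [0.5535 0.4207 0.024 ]
llarge [0.5461 0.294  0.024 ]
lsmall [0.4321 0.3949 0.024 ]
scoop [0.4292 0.2457 0.024 ]
handle end [0.4247 0.3025 0.024 ]
clarge [0.4505 0.0162 0.095 ]
csmall [ 0.4504 -0.1178  0.08  ]
cobl [ 0.4716 -0.2631  0.07  ]
jar [0.4935 0.1334 0.01  ]
e [ 0.4933 -0.2026  0.07  ]
e [ 0.5273 -0.2945  0.07  ]
e [ 0.4192 -0.2261  0.07  ]
e [ 0.4673 -0.3291  0.07  ]
rackcorner [0.5495 0.2026 0.08  ]
 [0.5954 0.4825 0.02  ]
```

>>> apply_moves([
  [0, 0, -0.1, 0.177, -0.164, -0.056, 1],
  [0, 0, -0.1, 0.177, -0.164, -0.056, 1],
  [0, 0, -0.1, 0.177, -0.164, -0.056, 1],
  [0, 0, -0.1, 0.177, -0.164, -0.056, 1],
  [0, 0, -0.1, 0.177, -0.164, -0.056, 1],
])

```text
t: 0.6
tcp_pos: [0.3571, -0.4004, 0.2518]
ee_rot: [0.001, 0.855, 0.519, 0.0]
contact_force: [0.1, -1.3, -0.1]
finger_gap: 0.0938
gripper_force: 0.0
```

>>> apply_moves([
  [0, 0, -0.0776, 0.21, 0.023, 0, 1],
  [0, 0, -0.0776, 0.21, 0.023, 0, 1],
  [0, 0, -0.0776, 0.21, 0.023, 0, 1],
  [0, 0, -0.0776, 0.21, 0.023, 0, 1],
  [0, 0, -0.0776, 0.21, 0.023, 0, 1],
])

```text
t: 1.1
tcp_pos: [0.4509, -0.2625, 0.2497]
ee_rot: [-0.0, 0.706, 0.708, -0.0]
contact_force: [-0.2, 0.2, -0.2]
finger_gap: 0.0941
gripper_force: 0.0
```

```bash
python3 - <<'E'
from h import *
o=get_obs(); print(o['t'],o['tcp_pos'],o['ee_rot'],o['qpos'])
p=cams.camera_params('wrist'); im=shot('wrist','w1.png')
R=p['R'];print(np.round(-R.T@p['t'],4),np.round(R,3).tolist())
for n,X in [('cl',(.4505,.0162,.095)),('cs',(.4504,-.1178,.08)),('co',(.4716,-.2631,.07))]: print(n,proj(p,X))
E
```

```text
1.1 [ 0.45088285 -0.26245092  0.24967478] [-4.67443936e-04  7.05994340e-01  7.08217321e-01 -2.16445432e-06] [-7.44700945e-01 -9.46222895e-02  1.83584783e+00  3.27116228e-05
  1.40130146e+00 -7.47850250e-01]
[ 0.4517 -0.1961  0.4289] [[1.0, 0.002, -0.001], [0.002, -0.973, 0.23], [-0.001, -0.23, -0.973]]
cl [251.64489652 -74.84606619]
cs [251.39427925  68.11065036]
co [266.64931067 184.42029401]
```

View pics/w1.png

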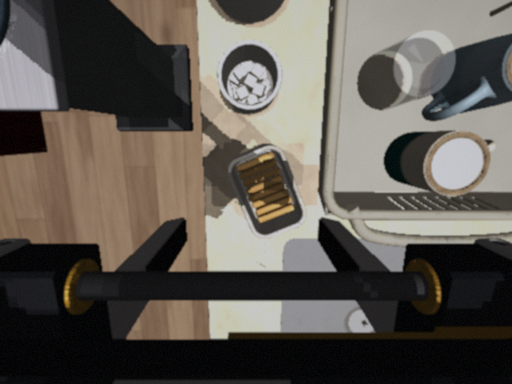

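The wrist view at y = -0.26 shows the oblong canister rim around (266,188), turned about 18-20°, and the small canister rim at (250,77). I'll take more frames on the way to the scoop.

>>> apply_moves([
  [0, 0, 0, 0.18, 0, 0, 1],
  [0, 0, 0, 0.18, 0, 0, 1],
  [0, 0, 0, 0.18, 0, 0, 1],
  [0, 0, 0, 0.18, 0, 0, 1],
  [0, 0, 0, 0.18, 0, 0, 1],
])

```text
t: 1.65
tcp_pos: [0.4499, -0.1209, 0.2502]
ee_rot: [0.0, 0.707, 0.707, -0.0]
contact_force: [-0.4, 0.4, -0.5]
finger_gap: 0.0935
gripper_force: 0.0
```

```bash
cat >> h.py <<'E'
import pickle
def wshot(f):
    o=get_obs(); p=cams.camera_params('wrist'); im=shot('wrist',f+'.png'); pickle.dump((o,p),open('pics/'+f+'.pkl','wb'))
    print(round(o['t'],2),np.round(o['tcp_pos'],4),np.round(o['ee_rot'],4)); return o,p,im
E
python3 -c "
from h import *
wshot('w2')"
```

```text
1.65 [ 0.4499 -0.1209  0.2502] [ 2.000e-04  7.074e-01  7.068e-01 -3.000e-04]
```

>>> apply_moves([
  [0, 0, 0, 0.18, 0, 0, 1],
  [0, 0, 0, 0.18, 0, 0, 1],
  [0, 0, 0, 0.18, 0, 0, 1],
  [0, 0, 0, 0.18, 0, 0, 1],
  [0, 0, 0, 0.18, 0, 0, 1],
])

```text
t: 2.2
tcp_pos: [0.4505, 0.023, 0.2502]
ee_rot: [0.0, 0.707, 0.707, -0.0]
contact_force: [-0.3, 0.7, 0.2]
finger_gap: 0.094
gripper_force: 0.0
```

```bash
python3 -c "
from h import *
wshot('w3')"
```

```text
2.2 [0.4505 0.023  0.2502] [ 1.000e-04  7.074e-01  7.068e-01 -3.000e-04]
```

>>> apply_moves([
  [0, 0, 0, 0.22, -0.02, 0, 1],
  [0, 0, 0, 0.22, -0.02, 0, 1],
  [0, 0, 0, 0.22, -0.02, 0, 1],
  [0, 0, 0, 0.22, -0.02, 0, 1],
  [0, 0, 0, 0.22, -0.02, 0, 1],
])

```text
t: 2.75
tcp_pos: [0.4346, 0.2004, 0.2501]
ee_rot: [-0.0, 0.707, 0.707, -0.0]
contact_force: [0.5, -0.5, 0.1]
finger_gap: 0.0941
gripper_force: 0.0
```

```bash
python3 - <<'E'
from h import *
o,p,im=wshot('w4')
cs=[]
def crop(f,c,r):
    i=cv2.imread(f'pics/{f}.png'); u,v=np.round(c).astype(int)
    i=cv2.copyMakeBorder(i,80,80,80,80,cv2.BORDER_CONSTANT)[v+80-r:v+80+r,u+80-r:u+80+r]; print(f,u-r,v-r,r)
    return cv2.resize(i,(300,300),interpolation=cv2.INTER_CUBIC)
L=lambda f:pickle.load(open(f'pics/{f}.pkl','rb'))[1]
t=[('w1',(.4716,-.2631,.07)),('w2',(.4504,-.1178,.08)),('w3',(.4505,.0162,.095)),('w4',(.4292,.2457,.024)),('w4',(.4321,.3949,.024))]
t=[(f,X,proj(L(f),X)) for f,X in t]
for a in t: print(a)
r=[crop(f,c,50) for f,X,c in t]
cv2.imwrite('pics/m1.png',np.vstack([np.hstack(r[:2]),np.hstack(r[2:4])]))
E
```

```text
2.75 [0.4346 0.2004 0.2501] [-2.000e-04  7.068e-01  7.074e-01 -2.000e-04]Traceback (most recent call last):
  File "<stdin>", line 10, in <module>
  File "<stdin>", line 8, in <lambda>
FileNotFoundError: [Errno 2] No such file or directory: 'pics/w1.pkl'
```

View pics/w4.png

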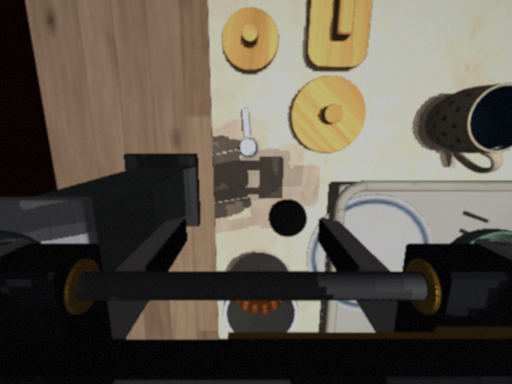

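The w4 view shows the scoop cup at about (248,147) with its handle end at (245,110), the large lid knob at (333,113), the small lid at (250,38) and the oblong lid at (340,30).

```bash
python3 - <<'E'
from h import *
L=lambda f:pickle.load(open(f'pics/{f}.pkl','rb'))[1]
p=dict(L('w2')); p['t']=-p['R']@np.array([.4517,-.1961,.4289]); pickle.dump((0,p),open('pics/w1.pkl','wb'))
def crop(f,c,r):
    i=cv2.imread(f'pics/{f}.png'); u,v=np.round(c).astype(int)
    i=cv2.copyMakeBorder(i,80,80,80,80,cv2.BORDER_CONSTANT)[v+80-r:v+80+r,u+80-r:u+80+r]; print(f,u-r,v-r,r,300/2/r)
    return cv2.resize(i,(300,300),interpolation=cv2.INTER_CUBIC)
t=[('w1',(.4716,-.2631,.07),60),('w2',(.4504,-.1178,.08),50),('w3',(.4505,.0162,.095),50),('w4',(.4292,.2457,.024),50)]
r=[]
for f,X,s in t:
    c=proj(L(f),X); print(f,np.round(c,1)); r.append(crop(f,c,s))
for X in [(.5461,.294,.024),(.4321,.3949,.024),(.5535,.4207,.024)]: print(proj(L('w4'),X))
cv2.imwrite('pics/m1.png',np.vstack([np.hstack(r[:2]),np.hstack(r[2:4])]))
E
```

```text
w1 [266.7 184. ]
w1 207 124 60 2.5
w2 [251.9 182.8]
w2 202 133 50 3.0
w3 [251.5 192.4]
w3 202 142 50 3.0
w4 [248.1 148.7]
w4 198 99 50 3.0
[327.73332092 115.17588771]
[249.7662581   38.70584774]
[339.34607599  17.50296375]
```

View pics/m1.png

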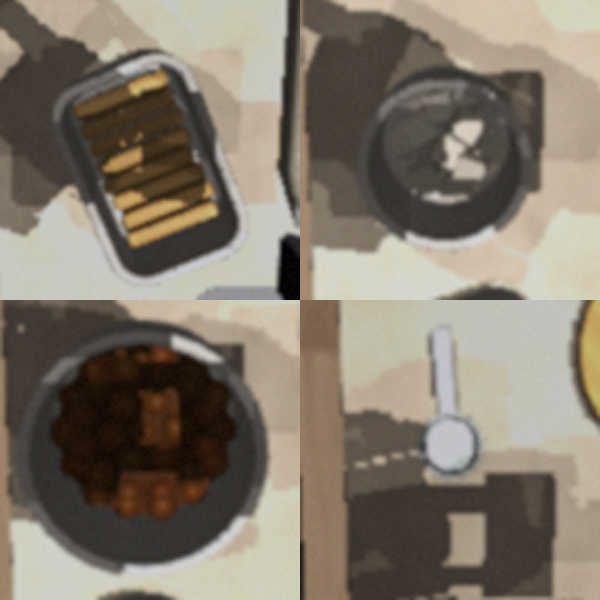

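```bash
cat > fit.py <<'E'
from h import *
from scipy.ndimage import map_coordinates
from scipy.optimize import differential_evolution as DE
T=np.linspace(0,2*np.pi,240,endpoint=False)
def circ(r): return np.c_[r*np.cos(T),r*np.sin(T)]
def rrect(a,b,r):
    c=[]
    for k,(sx,sy) in enumerate([(1,1),(-1,1),(-1,-1),(1,-1)]):
        t=np.linspace(k*np.pi/2,(k+1)*np.pi/2,12); c+=list(np.c_[sx*(a/2-r)+r*np.cos(t),sy*(b/2-r)+r*np.sin(t)])
    c=np.array(c+[c[0]]); s=np.r_[0,np.cumsum(np.hypot(*np.diff(c,axis=0).T))]; q=np.linspace(0,s[-1],240,endpoint=False)
    return np.c_[np.interp(q,s,c[:,0]),np.interp(q,s,c[:,1])]
def view(f):
    p=cams.camera_params('top') if f=='top0' else pickle.load(open(f'pics/{f}.pkl','rb'))[1]
    g=cv2.GaussianBlur(cv2.imread(f'pics/{f}.png').astype(np.float32),(0,0),1.0)
    G=np.sqrt(sum(cv2.Sobel(g,cv2.CV_32F,dx,1-dx)**2 for dx in(0,1)).sum(2)); return p,np.minimum(G,150)
def pts(p,c,x,z,yaw):
    R=np.array([[np.cos(yaw),-np.sin(yaw)],[np.sin(yaw),np.cos(yaw)]]); X=np.c_[c@R.T+x,np.full(len(c),z)]
    q=(p['R']@X.T+p['t'][:,None]); q=p['K']@q; return (q[:2]/q[2])
def fit(fs,curves,z,x0,yaw=None,w=.012,wy=.15):
    V=[view(f) for f in fs]
    def cost(a):
        y=a[2] if yaw is not None else 0
        return -sum(map_coordinates(G,pts(p,c,a[:2],z,y)[::-1],order=1,mode='constant').mean() for p,G in V for c in curves)/len(V)/len(curves)
    b=[(x0[0]-w,x0[0]+w),(x0[1]-w,x0[1]+w)]+([(yaw-wy,yaw+wy)] if yaw is not None else [])
    r=DE(cost,b,seed=0,tol=1e-6,maxiter=60); return r.x,-r.fun
E
cat > f1.py <<'E'
from fit import *
it={'cl':([circ(.055),circ(.049)],.095,(.4485,.016),None,['w3','top0']),
'cs':([circ(.04),circ(.0345)],.08,(.449,-.12),None,['w2','w1','top0']),
'co':([rrect(.084,.124,.02),rrect(.072,.112,.014)],.07,(.471,-.271),.36,['w1','top0']),
'll':([circ(.055)],.024,(.5461,.294),None,['w4','top0']),
'ls':([circ(.04)],.024,(.4321,.3949),None,['w4','top0']),
'lo':([rrect(.084,.124,.02)],.024,(.5535,.4207),0.0,['top0']),
'sc':([circ(.017)],.024,(.4292,.2457),None,['w4','top0'])}
tiles=[]
for n,(c,z,x0,yw,fs) in it.items():
    for f in fs:
        a,s=fit([f],c,z,x0,yw); print(n,f,np.round(a,4),round(s,1))
        if f==fs[0]:
            p=view(f)[0]; i=cv2.imread(f'pics/{f}.png'); S=5
            m=pts(p,np.zeros((1,2)),a[:2],z,0)[:,0].astype(int); r=26 if n=='sc' else 53
            i=cv2.copyMakeBorder(i,60,60,60,60,cv2.BORDER_CONSTANT)[m[1]+60-r:m[1]+60+r,m[0]+60-r:m[0]+60+r]
            i=cv2.resize(i,(266,266),interpolation=cv2.INTER_CUBIC); k=266/2/r
            for cc in c:
                q=(pts(p,cc,a[:2],z,a[2] if yw is not None else 0)-(m-r)[:,None]+.5)*k
                for u,v in q.T.astype(int):
                    if 0<=u<266 and 0<=v<266: i[v,u]=(255,0,255)
            tiles.append(i)
while len(tiles)<6: tiles.append(tiles[0]*0)
t=[tiles[0],tiles[1],tiles[2],tiles[3],tiles[5],tiles[6]]
cv2.imwrite('pics/m2.png',np.vstack([np.hstack(t[:3]),np.hstack(t[3:])]))
E
python3 f1.py
```

```text
cl w3 [0.447 0.013] 120.1
cl top0 [0.4492 0.0164] 134.9
cs w2 [ 0.4477 -0.1255] 99.7
cs w1 [ 0.4477 -0.1302] 115.7
cs top0 [ 0.4489 -0.1176] 140.1
co w1 [ 0.47   -0.2729  0.3592] 108.0
co top0 [ 0.4719 -0.2708  0.4001] 143.7
ll w4 [0.5444 0.2936] 149.1
ll top0 [0.5464 0.2959] 149.9
ls w4 [0.4318 0.3924] 147.0
ls top0 [0.432  0.3939] 150.0
lo top0 [ 0.5531  0.4229 -0.0235] 149.7
sc w4 [0.4301 0.2426] 134.2
sc top0 [0.4293 0.2512] 137.1
```

View pics/m2.png

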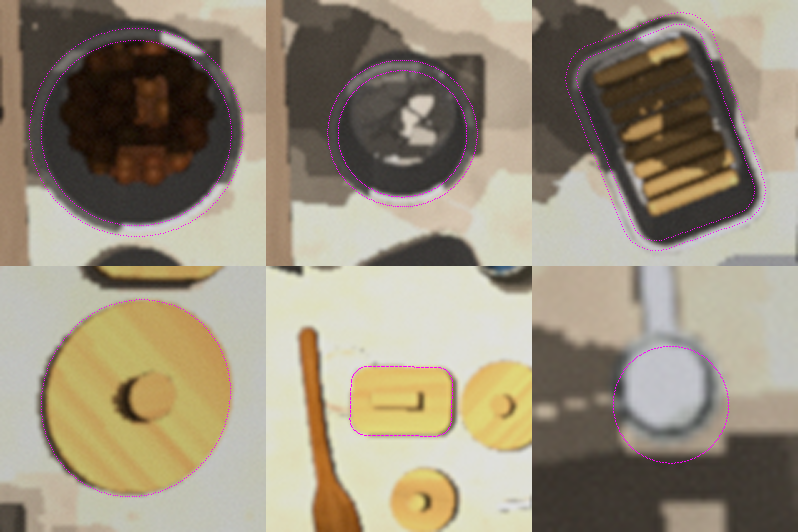

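The overlays sit well on the large and small canister rims and the large lid. The oblong canister is at about (0.471,-0.272) with yaw near 0.37, and the scoop is at (0.429,0.247) with its handle 5° off +y. I'll go to the scoop now.

>>> apply_moves([
  [0, 0, -0.0139, 0.0583, -0.0068, 0.06, 0.3],
  [0, 0, -0.0139, 0.0583, -0.0068, 0.12, 0.3],
  [0, 0, -0.0139, 0.0583, -0.0068, 0.1876, 0.3],
  [0, 0, -0.0139, 0.0583, -0.0068, 0.1876, 0.3],
  [0, 0, -0.0139, 0.0583, -0.0068, 0.1876, 0.3],
], squeeze=15)

```text
t: 3.3
tcp_pos: [0.4273, 0.2436, 0.0969]
ee_rot: [-0.002, 0.677, 0.736, -0.003]
contact_force: [-0.3, -0.6, -0.0]
finger_gap: 0.0613
gripper_force: 0.0
```

```bash
python3 - <<'E'
from h import *
o,p,im=wshot('w5')
for X in [(.4292,.247,.024),(.4242,.3038,.024)]: print(proj(p,X))
cv2.imwrite('pics/w5c.png',cv2.resize(im[150:384,100:420],(800,585))[:,:,::-1])
E
```

```text
3.3 [0.4273 0.2436 0.0969] [-0.0016  0.6769  0.736  -0.0032]
[253.95366428 200.28538936]
[253.74553591 140.88590378]
```

View pics/w5c.png

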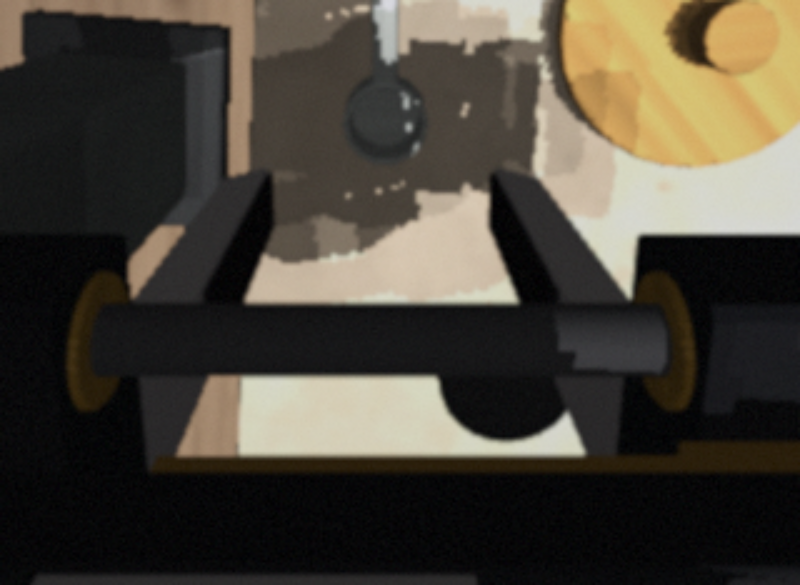

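The cup is at about (254,197) in w5, between the fingers in x and about 6 mm ahead in y.

>>> apply_moves([
  [0, 0, 0, 0.0071, 0.003, 0.03, 0.3],
  [0, 0, 0, 0.0071, 0.003, 0.06, 0.3],
  [0, 0, 0, 0.0071, 0.003, 0.085, 0.3],
  [0, 0, 0, 0.0071, 0.003, 0.1, 0.3],
  [0, 0, 0, 0.0071, 0.003, 0.1, 0.3],
])

```text
t: 3.85
tcp_pos: [0.4311, 0.2516, 0.0202]
ee_rot: [-0.0, 0.676, 0.737, -0.0]
contact_force: [0.1, 0.7, -0.0]
finger_gap: 0.0611
gripper_force: 0.0
```

```bash
python3 - <<'E'
from h import *
o=get_obs();print(o['tcp_pos'],o['ee_rot'],o['contact_force'])
E
```

```text
[0.43114732 0.2516073  0.02022029] [-4.54725133e-05  6.76147888e-01  7.36765896e-01 -2.11804743e-04] [ 0.09190729  0.65675437 -0.00791905]
```

>>> apply_moves([
  [0, 0, 0, -0.0015, -0.002, 0.0188, 0.3],
  [0, 0, 0, -0.0015, -0.002, 0.0188, 0.3],
  [0, 0, 0, -0.0015, -0.002, 0.0188, -0.6],
  [0, 0, 0, -0.0015, -0.002, 0.0188, -0.6],
  [0, 0, 0, -0.0015, -0.002, 0.0188, -0.6],
])

```text
t: 4.35
tcp_pos: [0.4299, 0.2513, 0.0062]
ee_rot: [0.0, 0.676, 0.737, 0.001]
contact_force: [-0.2, 0.1, 0.3]
finger_gap: 0.0403
gripper_force: 0.0
```

>>> apply_moves([
  [0, 0, 0, 0, 0, 0, -0.6],
  [0, 0, 0, 0, 0, 0, -0.6],
  [0, 0, 0, 0, 0, 0, -0.6],
])

```text
t: 4.65
tcp_pos: [0.4294, 0.2512, 0.0057]
ee_rot: [0.0, 0.676, 0.737, 0.0]
contact_force: [-1.4, -1.1, 5.5]
finger_gap: 0.0324
gripper_force: 15.0
```

>>> apply_moves([
  [0, 0, 0, 0, 0, -0.03, -0.6],
  [0, 0, 0, 0, 0, -0.08, -0.6],
  [0, 0, 0, 0, 0, -0.14, -0.6],
  [0, 0, 0, 0, 0, -0.2, -0.6],
  [0, 0, 0, 0, 0, -0.2, -0.6],
])

```text
t: 5.15
tcp_pos: [0.4335, 0.2526, 0.1725]
ee_rot: [0.003, 0.676, 0.737, 0.006]
contact_force: [1.2, -0.5, 0.6]
finger_gap: 0.0327
gripper_force: 15.0
```

>>> apply_moves([
  [0, 0, 0, -0.03, 0, 0, -0.6],
  [0, 0, 0, -0.09, 0, 0, -0.6],
  [0, 0, 0, -0.15, 0, 0, -0.6],
  [0, 0, 0, -0.2, 0, 0, -0.6],
  [0, 0, 0, -0.24, 0, 0, -0.6],
])

```text
t: 5.65
tcp_pos: [0.4451, 0.0579, 0.1638]
ee_rot: [-0.001, 0.676, 0.737, -0.001]
contact_force: [0.5, 0.0, 0.1]
finger_gap: 0.0329
gripper_force: 15.0
```

>>> apply_moves([
  [0, 0, 0, -0.04, -0.0014, 0, -0.6],
  [0, 0, 0, -0.07, -0.0014, 0, -0.6],
  [0, 0, 0, -0.08, -0.0014, 0, -0.6],
  [0, 0, 0, -0.08, -0.0014, 0, -0.6],
  [0, 0, 0, -0.08, -0.0014, 0, -0.6],
])

```text
t: 6.15
tcp_pos: [0.4499, -0.0032, 0.1645]
ee_rot: [-0.001, 0.675, 0.737, -0.0]
contact_force: [-0.2, -0.3, -1.3]
finger_gap: 0.0327
gripper_force: 15.0
```

```bash
python3 - <<'E'
from h import *
o,p,im=wshot('w6'); print(o['finger_gap'],o['gripper_force'],o['contact_force'])
side=shot('side','s6.png')
a=cv2.resize(im[100:384,130:390],(400,437)); u,v=np.round(proj(cams.camera_params('side'),(.45,0,.1))).astype(int)
b=cv2.resize(side[v-73:v+73,u-67:u+67],(400,437))
cv2.imwrite('pics/m6.png',np.hstack([a,b])[:,:,::-1]); print(proj(p,(.448,.0145,.095)))
E
```

```text
6.15 [ 0.4499 -0.0032  0.1645] [-6.000e-04  6.754e-01  7.374e-01 -1.000e-04]
0.032687278328573946 14.9999101049616 [-0.17450057 -0.34206241 -1.2587258 ]
[250.89981795 186.4899272 ]
```

View pics/m6.png

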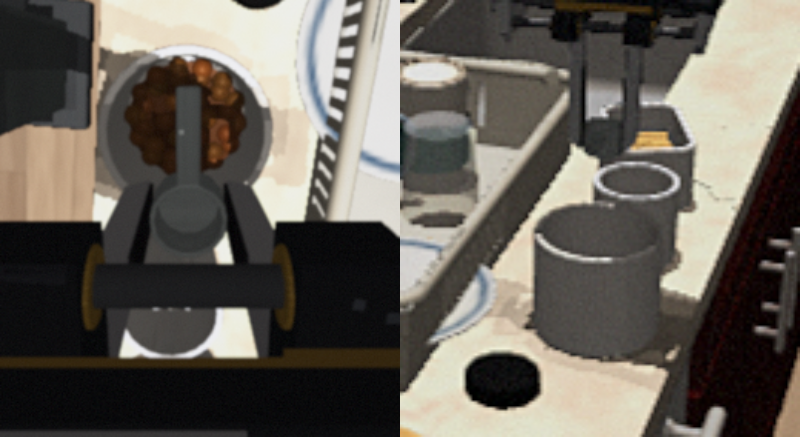

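The scoop is held squarely. The canister rim is centred about 3-4 mm to the left of the tool plane, so I'll shift a little and lower.

>>> apply_moves([
  [0, 0, 0, 0, -0.0037, 0.03, -0.6],
  [0, 0, 0, 0, -0.0037, 0.07, -0.6],
  [0, 0, 0, 0, -0.0037, 0.11, -0.6],
  [0, 0, 0, 0, -0.0037, 0.138, -0.6],
  [0, 0, 0, 0, -0.0037, 0.138, -0.6],
])

```text
t: 6.75
tcp_pos: [0.4444, -0.0027, 0.0517]
ee_rot: [-0.003, 0.675, 0.738, -0.002]
contact_force: [-0.8, 0.1, -1.1]
finger_gap: 0.0324
gripper_force: 15.0
```

>>> apply_moves([
  [0, 0, 0, 0, 0, 0.003, -0.6],
  [0, 0, 0, 0, 0, 0.006, -0.6],
  [0, 0, 0, 0, 0, 0.008, -0.6],
  [0, 0, 0, 0, 0, 0.01, -0.6],
  [0, 0, 0, 0, 0, 0.01, -0.6],
])

```text
t: 7.25
tcp_pos: [0.4476, -0.0043, 0.047]
ee_rot: [0.0, 0.676, 0.737, 0.0]
contact_force: [0.9, 0.8, -0.7]
finger_gap: 0.0326
gripper_force: 15.0
```

>>> apply_moves([
  [0, 0, 0, 0, 0, 0.002, -0.6],
  [0, 0, 0, 0, 0, 0.004, -0.6],
  [0, 0, 0, 0, 0, 0.005, -0.6],
  [0, 0, 0, 0, 0, 0.005, -0.6],
  [0, 0, 0, 0, 0, 0.005, -0.6],
])

```text
t: 7.75
tcp_pos: [0.4473, -0.0043, 0.0427]
ee_rot: [-0.0, 0.676, 0.737, -0.0]
contact_force: [-0.0, -1.3, -0.0]
finger_gap: 0.0322
gripper_force: 15.0
```

>>> apply_moves([
  [0, 0, 0, 0, 0, 0.001, 0.02],
  [0, 0, 0, 0, 0, 0.001, 0.02],
  [0, 0, 0, 0, 0, 0.001, 0.02],
  [0, 0, 0, 0, 0, 0.001, 0.02],
])

```text
t: 8.15
tcp_pos: [0.4474, -0.0043, 0.042]
ee_rot: [0.0, 0.676, 0.737, 0.0]
contact_force: [0.5, 0.0, 0.4]
finger_gap: 0.0478
gripper_force: 0.0
```

>>> apply_moves([
  [0, 0, 0, 0, 0, -0.02, 0.02],
  [0, 0, 0, 0, 0, -0.06, 0.02],
  [0, 0, 0, 0, 0, -0.12, 0.02],
  [0, 0, 0, 0, 0, -0.18, 0.02],
  [0, 0, 0, 0, 0, -0.18, 0.02],
])

```text
t: 8.65
tcp_pos: [0.4517, -0.0053, 0.1934]
ee_rot: [0.006, 0.676, 0.737, 0.003]
contact_force: [0.9, -1.0, 0.5]
finger_gap: 0.0481
gripper_force: 0.0
```

```bash
python3 - <<'E'
from h import *
o,p,im=wshot('w7'); top=shot('top','t7.png')
a=cv2.resize(im[80:280,150:350],(400,400)); b=cv2.resize(top[200:280,220:300],(400,400),interpolation=cv2.INTER_CUBIC)
cv2.imwrite('pics/m7.png',np.hstack([a,b])[:,:,::-1])
E
```

```text
8.65 [ 0.4517 -0.0053  0.1934] [0.0062 0.6755 0.7373 0.0033]
```

View pics/m7.png

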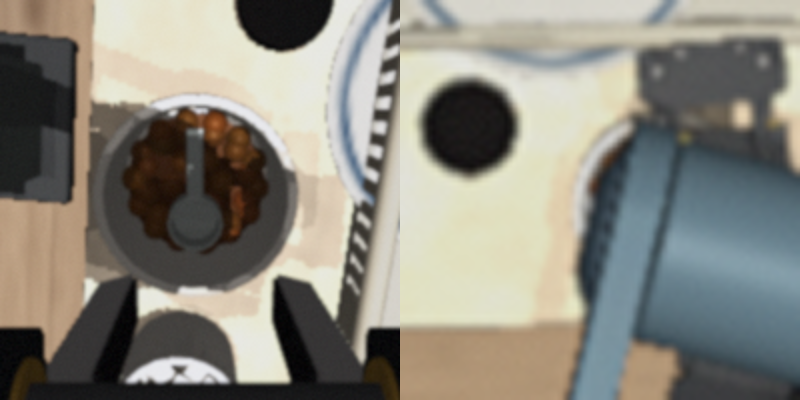

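The scoop lies upright on the nuts, clear of the walls. Next I'll take a settled image of the rim and go to the large lid.

>>> apply_moves([
  [0, 0, 0, 0, 0, 0, 0.02],
  [0, 0, 0, 0, 0, 0, 0.02],
])

```text
t: 8.95
tcp_pos: [0.4462, -0.004, 0.184]
ee_rot: [-0.002, 0.676, 0.737, -0.001]
contact_force: [0.1, 0.8, 0.2]
finger_gap: 0.0479
gripper_force: 0.0
```

```bash
python3 - <<'E'
from fit import *
wshot('w8')
for f in ['w7','w8']: print(f,fit([f],[circ(.055),circ(.049)],.095,(.448,.0145)))
E
```

```text
8.95 [ 0.4462 -0.004   0.184 ] [-0.0016  0.6756  0.7372 -0.0009]
w7 (array([0.44712304, 0.01243188]), np.float64(116.39166259765625))
w8 (array([0.44683373, 0.01268006]), np.float64(114.57829284667969))
```

>>> apply_moves([
  [0, 0, 0, 0.04, 0.017, 0, 0.02],
  [0, 0, 0, 0.09, 0.038, 0, 0.02],
  [0, 0, 0, 0.14, 0.059, 0, 0.02],
  [0, 0, 0, 0.18, 0.076, 0, 0.02],
  [0, 0, 0, 0.2, 0.084, 0, 0.02],
])

```text
t: 9.5
tcp_pos: [0.5001, 0.1633, 0.1846]
ee_rot: [-0.001, 0.675, 0.738, -0.001]
contact_force: [0.8, -1.1, -0.5]
finger_gap: 0.0482
gripper_force: 0.0
```

>>> apply_moves([
  [0, 0, 0, 0.04, 0.017, 0, 0.02],
  [0, 0, 0, 0.09, 0.038, 0.02, 0.02],
  [0, 0, 0, 0.14, 0.06, 0.04, 0.02],
  [0, 0, 0, 0.162, 0.0688, 0.045, 0.02],
  [0, 0, 0, 0.162, 0.0688, 0.045, 0.02],
])

```text
t: 10.0
tcp_pos: [0.5427, 0.2964, 0.1471]
ee_rot: [-0.001, 0.675, 0.738, -0.002]
contact_force: [0.1, -0.3, 0.8]
finger_gap: 0.048
gripper_force: 0.0
```

>>> apply_moves([
  [0, 0, 0, 0, 0, 0, 0.02],
  [0, 0, 0, 0, 0, 0, 0.02],
  [0, 0, 0, 0, 0, 0, 0.02],
])

```text
t: 10.3
tcp_pos: [0.544, 0.2939, 0.1504]
ee_rot: [0.0, 0.676, 0.737, 0.0]
contact_force: [-0.4, -0.7, 0.7]
finger_gap: 0.048
gripper_force: 0.0
```

```bash
python3 - <<'E'
from fit import *
o,p,im=wshot('w9')
print(fit(['w9'],[circ(.055)],.024,(.545,.2945)))
print(fit(['w9'],[circ(.013)],.05,(.545,.2945)))
print(fit(['w9'],[rrect(.084,.124,.02)],.024,(.5535,.421),0.))
E
```

```text
10.3 [0.544  0.2939 0.1504] [2.000e-04 6.761e-01 7.368e-01 2.000e-04]
(array([0.54709505, 0.29533924]), np.float64(132.72891235351562))
(array([0.557 , 0.2825]), np.float64(58.77521896362305))
(array([ 0.55394083,  0.42076465, -0.02033944]), np.float64(149.65447998046875))
```

>>> apply_moves([
  [0, 0, 0, 0.0012, 0.0026, 0.04, 0.02],
  [0, 0, 0, 0.0012, 0.0026, 0.08, 0.02],
  [0, 0, 0, 0.0012, 0.0026, 0.12, 0.02],
  [0, 0, 0, 0.0012, 0.0026, 0.138, 0.02],
  [0, 0, 0, 0.0012, 0.0026, 0.138, 0.02],
], squeeze=25)

```text
t: 10.85
tcp_pos: [0.5443, 0.295, 0.0375]
ee_rot: [-0.001, 0.676, 0.737, -0.002]
contact_force: [-0.1, 0.7, 1.2]
finger_gap: 0.0485
gripper_force: 0.0
```

>>> apply_moves([
  [0, 0, 0, 0, 0, 0.008, 0.02],
  [0, 0, 0, 0, 0, 0.0156, 0.02],
  [0, 0, 0, 0, 0, 0.0156, 0.02],
  [0, 0, 0, 0, 0, 0.0156, 0.02],
])

```text
t: 11.25
tcp_pos: [0.5463, 0.2962, 0.0277]
ee_rot: [0.0, 0.676, 0.737, 0.0]
contact_force: [0.2, -0.3, 0.6]
finger_gap: 0.0481
gripper_force: 0.0
```

>>> apply_moves([
  [0, 0, 0, 0, 0, 0, -0.7],
  [0, 0, 0, 0, 0, 0, -0.7],
  [0, 0, 0, 0, 0, 0, -0.7],
  [0, 0, 0, 0, 0, 0, -0.7],
  [0, 0, 0, 0, 0, 0, -0.7],
])

```text
t: 11.75
tcp_pos: [0.546, 0.2961, 0.0273]
ee_rot: [0.0, 0.676, 0.737, 0.0]
contact_force: [0.0, 0.0, 1.3]
finger_gap: 0.0247
gripper_force: 25.0
```

>>> apply_moves([
  [0, 0, 0, 0, 0, -0.015, -0.7],
  [0, 0, 0, 0, 0, -0.05, -0.7],
  [0, 0, 0, 0, 0, -0.1, -0.7],
  [0, 0, 0, 0, 0, -0.15, -0.7],
  [0, 0, 0, 0, 0, -0.17, -0.7],
])

```text
t: 12.25
tcp_pos: [0.548, 0.2968, 0.1684]
ee_rot: [0.002, 0.676, 0.737, 0.003]
contact_force: [0.7, -0.3, -0.8]
finger_gap: 0.0249
gripper_force: 25.0
```

>>> apply_moves([
  [0, 0, 0, -0.03, -0.013, 0, -0.7],
  [0, 0, 0, -0.07, -0.031, 0, -0.7],
  [0, 0, 0, -0.115, -0.051, 0, -0.7],
  [0, 0, 0, -0.16, -0.071, 0, -0.7],
  [0, 0, 0, -0.19, -0.085, 0, -0.7],
])

```text
t: 12.75
tcp_pos: [0.4898, 0.1368, 0.162]
ee_rot: [-0.001, 0.676, 0.737, -0.001]
contact_force: [0.7, -0.0, -1.3]
finger_gap: 0.0247
gripper_force: 25.0
```

>>> apply_moves([
  [0, 0, 0, -0.03, -0.013, 0, -0.7],
  [0, 0, 0, -0.07, -0.031, 0, -0.7],
  [0, 0, 0, -0.11, -0.05, 0, -0.7],
  [0, 0, 0, -0.14, -0.062, 0, -0.7],
  [0, 0, 0, -0.1505, -0.0672, 0, -0.7],
])

```text
t: 13.25
tcp_pos: [0.4472, 0.0126, 0.1623]
ee_rot: [-0.0, 0.677, 0.736, -0.0]
contact_force: [1.2, 0.4, -1.2]
finger_gap: 0.0247
gripper_force: 25.0
```

>>> apply_moves([
  [0, 0, 0, 0, 0, 0, -0.7],
  [0, 0, 0, 0, 0, 0, -0.7],
  [0, 0, 0, 0, 0, 0, -0.7],
  [0, 0, 0, 0, 0, 0, -0.7],
])

```text
t: 13.65
tcp_pos: [0.4485, 0.0148, 0.163]
ee_rot: [-0.0, 0.675, 0.738, -0.0]
contact_force: [0.7, 0.0, -2.0]
finger_gap: 0.0249
gripper_force: 25.0
```

```bash
python3 - <<'E'
from fit import *
o,p,im=wshot('w10'); t=o['tcp_pos']
for r,z in [(.055,-.0033),(.055,-.0133)]: print(r,fit(['w10'],[circ(r)],t[2]+z,t[:2],w=.008))
print(fit(['w10'],[circ(.055)],.095,(.448,.0145)))
im=cv2.resize(im[60:345,110:400],(800,786)); cv2.imwrite('pics/w10c.png',cv2.resize(im,(600,590))[:,:,::-1])
E
```

```text
13.65 [0.4485 0.0148 0.163 ] [-1.000e-04  6.751e-01  7.378e-01 -0.000e+00]
0.055 (array([0.44913633, 0.01320832]), np.float32(88.501366))
0.055 (array([0.44929644, 0.0131477 ]), np.float64(85.01858520507812))
(array([0.4374345 , 0.01629303]), np.float64(71.08285522460938))
```

View pics/w10c.png

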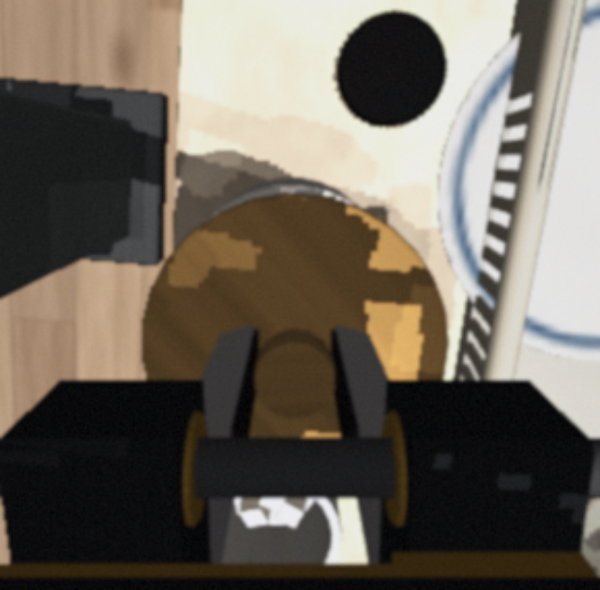

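The lid hangs level and centred in the hand, above the canister rim. Lowering it gently.

>>> apply_moves([
  [0, 0, 0, -0.0003, -0.0014, 0.02, -0.7],
  [0, 0, 0, -0.0003, -0.0014, 0.04, -0.7],
  [0, 0, 0, -0.0003, -0.0014, 0.054, -0.7],
  [0, 0, 0, -0.0003, -0.0014, 0.054, -0.7],
  [0, 0, 0, -0.0003, -0.0014, 0.054, -0.7],
])

```text
t: 14.2
tcp_pos: [0.4474, 0.0138, 0.1201]
ee_rot: [0.0, 0.675, 0.737, 0.0]
contact_force: [0.2, -0.0, -0.6]
finger_gap: 0.0247
gripper_force: 25.0
```

>>> apply_moves([
  [0, 0, 0, 0, 0, 0.003, -0.7],
  [0, 0, 0, 0, 0, 0.006, -0.7],
  [0, 0, 0, 0, 0, 0.008, -0.7],
  [0, 0, 0, 0, 0, 0.008, -0.7],
  [0, 0, 0, 0, 0, 0.008, -0.7],
])

```text
t: 14.7
tcp_pos: [0.4472, 0.0137, 0.1135]
ee_rot: [0.0, 0.676, 0.737, 0.0]
contact_force: [-0.2, -0.3, -1.8]
finger_gap: 0.0247
gripper_force: 25.0
```

>>> apply_moves([
  [0, 0, 0, 0, 0, 0.002, -0.7],
  [0, 0, 0, 0, 0, 0.004, -0.7],
  [0, 0, 0, 0, 0, 0.0055, -0.7],
  [0, 0, 0, 0, 0, 0.0065, -0.7],
  [0, 0, 0, 0, 0, 0.0065, -0.7],
])

```text
t: 15.2
tcp_pos: [0.4473, 0.0137, 0.1083]
ee_rot: [0.0, 0.676, 0.737, 0.0]
contact_force: [-0.7, -0.7, -0.7]
finger_gap: 0.0252
gripper_force: 25.0
```

Almost seated. I'll go a touch lower, then release and lift.

>>> apply_moves([
  [0, 0, 0, 0, 0, 0.001, -0.7],
  [0, 0, 0, 0, 0, 0.002, -0.7],
  [0, 0, 0, 0, 0, 0.002, -0.7],
])

```text
t: 15.5
tcp_pos: [0.4474, 0.0137, 0.1082]
ee_rot: [-0.0, 0.676, 0.737, -0.0]
contact_force: [-7.6, 0.5, 10.1]
finger_gap: 0.0247
gripper_force: 25.0
```

>>> apply_moves([
  [0, 0, 0, 0, 0, 0, 0.02],
  [0, 0, 0, 0, 0, 0, 0.02],
  [0, 0, 0, 0, 0, 0, 0.02],
  [0, 0, 0, 0, 0, 0, 0.02],
])

```text
t: 15.9
tcp_pos: [0.4472, 0.0137, 0.1065]
ee_rot: [-0.0, 0.676, 0.737, -0.0]
contact_force: [0.4, -0.4, 0.2]
finger_gap: 0.0474
gripper_force: 0.0
```

>>> apply_moves([
  [0, 0, 0, 0, 0, -0.02, 0.02],
  [0, 0, 0, 0, 0, -0.05, 0.02],
  [0, 0, 0, 0, 0, -0.08, 0.02],
  [0, 0, 0, 0, 0, -0.1, 0.02],
  [0, 0, 0, 0, 0, -0.1, 0.02],
])

```text
t: 16.4
tcp_pos: [0.4488, 0.0133, 0.189]
ee_rot: [0.002, 0.676, 0.737, 0.001]
contact_force: [-0.3, -0.9, -0.4]
finger_gap: 0.0483
gripper_force: 0.0
```

>>> apply_moves([
  [0, 0, 0, 0, 0, 0, 0.02],
  [0, 0, 0, 0, 0, 0, 0.02],
])

```text
t: 16.6
tcp_pos: [0.4464, 0.0139, 0.1852]
ee_rot: [-0.001, 0.676, 0.737, -0.001]
contact_force: [-0.6, 0.9, 0.1]
finger_gap: 0.0478
gripper_force: 0.0
```

```bash
python3 - <<'E'
from fit import *
o,p,im=wshot('w11'); shot('side','s11.png')
print(fit(['w11'],[circ(.055)],.105,(.448,.0145)))
for r in (.039,.0345): print(fit(['w2'],[circ(r)],.08,(.4477,-.1255)))
E
```

```text
16.6 [0.4464 0.0139 0.1852] [-1.000e-03  6.756e-01  7.373e-01 -6.000e-04]
(array([0.44823636, 0.01201103]), np.float64(119.0062026977539))
(array([ 0.4520062 , -0.12135284]), np.float64(113.74195861816406))
(array([ 0.45889691, -0.11551612]), np.float64(95.42893981933594))
```

The large lid seated: it met resistance (10 N) at the expected height. Next I'll take close looks at the other two canisters.

>>> apply_moves([
  [0, 0, 0, -0.05, -0.004, 0, 0.02],
  [0, 0, 0, -0.11, -0.009, 0, 0.02],
  [0, 0, 0, -0.16, -0.013, 0, 0.02],
  [0, 0, 0, -0.18, -0.015, 0, 0.02],
  [0, 0, 0, -0.18, -0.015, 0, 0.02],
])

```text
t: 17.2
tcp_pos: [0.4474, -0.1324, 0.1859]
ee_rot: [-0.001, 0.677, 0.736, -0.0]
contact_force: [0.6, 0.5, -1.0]
finger_gap: 0.0477
gripper_force: 0.0
```

>>> apply_moves([
  [0, 0, 0, 0, 0, 0, 0.02],
  [0, 0, 0, 0, 0, 0, 0.02],
  [0, 0, 0, 0, 0, 0, 0.02],
])

```text
t: 17.5
tcp_pos: [0.4478, -0.1297, 0.1865]
ee_rot: [-0.0, 0.675, 0.738, 0.0]
contact_force: [0.2, -0.1, 0.7]
finger_gap: 0.0478
gripper_force: 0.0
```

```bash
python3 -c "
from h import *
wshot('w12')"
```

```text
17.5 [ 0.4478 -0.1297  0.1865] [-1.000e-04  6.750e-01  7.378e-01  0.000e+00]
```

>>> apply_moves([
  [0, 0, 0, -0.05, 0.006, 0, 0.02],
  [0, 0, 0, -0.11, 0.012, 0, 0.02],
  [0, 0, 0, -0.16, 0.015, 0, 0.02],
  [0, 0, 0, -0.18, 0.015, 0, 0.02],
  [0, 0, 0, -0.18, 0.015, 0, 0.02],
])

```text
t: 18.05
tcp_pos: [0.4724, -0.274, 0.1865]
ee_rot: [-0.0, 0.676, 0.737, 0.0]
contact_force: [0.0, 0.4, -0.1]
finger_gap: 0.0481
gripper_force: 0.0
```

>>> apply_moves([
  [0, 0, 0, 0, 0, 0, 0.02],
  [0, 0, 0, 0, 0, 0, 0.02],
  [0, 0, 0, 0, 0, 0, 0.02],
])

```text
t: 18.35
tcp_pos: [0.4724, -0.2718, 0.1867]
ee_rot: [-0.0, 0.675, 0.738, 0.0]
contact_force: [-0.2, 0.2, -0.1]
finger_gap: 0.048
gripper_force: 0.0
```

```bash
python3 - <<'E'
from fit import *
wshot('w13')
for c in ([circ(.04),circ(.0345)],[circ(.04)],[circ(.039)]): print('cs',[np.round(fit([f],c,.08,(.449,-.122))[0],4) for f in('w12','w13')])
for c in ([rrect(.084,.124,.02),rrect(.072,.112,.014)],[rrect(.084,.124,.02)],[rrect(.082,.122,.02)]): a=fit(['w13'],c,.07,(.471,-.272),.37);print('co',a)
tiles=[]
for f,c,a,z in [('w12',[circ(.04),circ(.0345)],None,.08),('w13',[rrect(.084,.124,.02),rrect(.072,.112,.014)],.37,.07)]:
    x,_=fit([f],c,z,(.449,-.122) if a is None else (.471,-.272),a); p=view(f)[0]; i=cv2.imread(f'pics/{f}.png')
    m=pts(p,np.zeros((1,2)),x[:2],z,0)[:,0].astype(int); r=65
    i=cv2.copyMakeBorder(i,70,70,70,70,cv2.BORDER_CONSTANT)[m[1]+70-r:m[1]+70+r,m[0]+70-r:m[0]+70+r]
    i=cv2.resize(i,(400,400),interpolation=cv2.INTER_CUBIC)
    for cc in c:
        q=(pts(p,cc,x[:2],z,x[2] if a else 0)-(m-r)[:,None]+.5)*400/2/r
        for u,v in q.T.astype(int):
            if 0<=u<400 and 0<=v<400: i[v,u]=(255,0,255)
    tiles.append(i)
cv2.imwrite('pics/m13.png',np.hstack(tiles))
E
```

```text
18.35 [ 0.4724 -0.2718  0.1867] [-0.000e+00  6.750e-01  7.379e-01  1.000e-04]
cs [array([ 0.4475, -0.1248]), array([ 0.4486, -0.1261])]
cs [array([ 0.4521, -0.1211]), array([ 0.4479, -0.1329])]
cs [array([ 0.4519, -0.1226]), array([ 0.4486, -0.1326])]
co (array([ 0.47149004, -0.27238638,  0.38698219]), np.float64(97.22773742675781))
co (array([ 0.47100898, -0.2717412 ,  0.37263226]), np.float64(100.60016632080078))
co (array([ 0.46896057, -0.2718456 ,  0.51999894]), np.float32(104.72067))
```

View pics/m13.png

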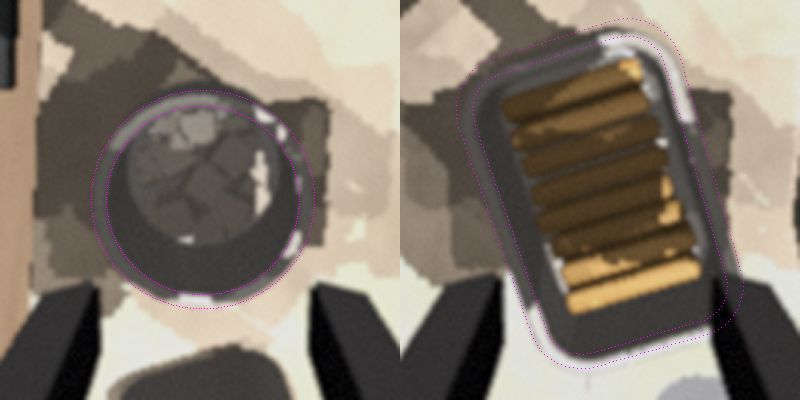

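The small rim overlay fits, giving a centre near (0.448,-0.125). The oblong is at about (0.471,-0.2725) with yaw near 0.38. Next, the small lid.

>>> apply_moves([
  [0, 0, 0, 0.04, 0.001, 0, 0.02],
  [0, 0, 0, 0.09, 0.002, 0, 0.02],
  [0, 0, 0, 0.15, 0.004, 0, 0.02],
  [0, 0, 0, 0.21, 0.006, 0, 0.02],
  [0, 0, 0, 0.27, 0.008, 0, 0.02],
])

```text
t: 18.9
tcp_pos: [0.4593, -0.0553, 0.1868]
ee_rot: [0.0, 0.676, 0.737, 0.0]
contact_force: [0.8, 0.2, 0.9]
finger_gap: 0.048
gripper_force: 0.0
```

>>> apply_moves([
  [0, 0, 0, 0.06, 0.002, 0, 0.02],
  [0, 0, 0, 0.12, 0.004, 0, 0.02],
  [0, 0, 0, 0.18, 0.006, 0, 0.02],
  [0, 0, 0, 0.24, 0.007, 0, 0.02],
  [0, 0, 0, 0.3, 0.008, 0, 0.02],
])

```text
t: 19.4
tcp_pos: [0.4445, 0.1846, 0.1871]
ee_rot: [0.0, 0.675, 0.738, 0.0]
contact_force: [1.4, 0.4, 1.0]
finger_gap: 0.0478
gripper_force: 0.0
```

>>> apply_moves([
  [0, 0, 0, 0.06, 0.002, 0, 0.02],
  [0, 0, 0, 0.12, 0.003, 0.01, 0.02],
  [0, 0, 0, 0.18, 0.005, 0.02, 0.02],
  [0, 0, 0, 0.23, 0.007, 0.03, 0.02],
  [0, 0, 0, 0.262, 0.0076, 0.04, 0.02],
])

```text
t: 19.9
tcp_pos: [0.4318, 0.3944, 0.1545]
ee_rot: [-0.0, 0.674, 0.738, 0.0]
contact_force: [-0.2, -0.7, -0.4]
finger_gap: 0.0481
gripper_force: 0.0
```

>>> apply_moves([
  [0, 0, 0, 0, 0, 0, 0.02],
  [0, 0, 0, 0, 0, 0, 0.02],
  [0, 0, 0, 0, 0, 0, 0.02],
  [0, 0, 0, 0, 0, 0, 0.02],
])

```text
t: 20.3
tcp_pos: [0.4336, 0.3906, 0.1553]
ee_rot: [0.0, 0.676, 0.737, 0.0]
contact_force: [-0.9, -0.1, -0.0]
finger_gap: 0.0479
gripper_force: 0.0
```

```bash
python3 - <<'E'
from fit import *
o,p,im=wshot('w14'); print(o['qpos'])
print(fit(['w14'],[circ(.04)],.024,(.432,.393)))
E
```

```text
20.3 [0.4336 0.3906 0.1553] [2.000e-04 6.761e-01 7.368e-01 4.000e-04]
[ 5.39270927e-01  1.41197426e-01  1.77295552e+00 -1.27819423e-04
  1.22658010e+00  4.53454967e-01]
(array([0.43196807, 0.39579502]), np.float64(107.62532806396484))
```

>>> apply_moves([
  [0, 0, 0, 0.0044, -0.0016, 0.04, 0.02],
  [0, 0, 0, 0.0044, -0.0016, 0.08, 0.02],
  [0, 0, 0, 0.0044, -0.0016, 0.12, 0.02],
  [0, 0, 0, 0.0044, -0.0016, 0.144, 0.02],
  [0, 0, 0, 0.0044, -0.0016, 0.144, 0.02],
])

```text
t: 20.85
tcp_pos: [0.4297, 0.3929, 0.0365]
ee_rot: [-0.001, 0.676, 0.737, -0.003]
contact_force: [0.6, 0.9, 0.1]
finger_gap: 0.048
gripper_force: 0.0
```

>>> apply_moves([
  [0, 0, 0, 0, 0, 0.008, 0.02],
  [0, 0, 0, 0, 0, 0.0158, 0.02],
  [0, 0, 0, 0, 0, 0.0158, 0.02],
  [0, 0, 0, 0, 0, 0.0158, 0.02],
])

```text
t: 21.25
tcp_pos: [0.432, 0.3951, 0.0275]
ee_rot: [0.0, 0.676, 0.737, 0.001]
contact_force: [0.8, -0.5, 0.3]
finger_gap: 0.0478
gripper_force: 0.0
```

>>> apply_moves([
  [0, 0, 0, 0, 0, 0, -0.7],
  [0, 0, 0, 0, 0, 0, -0.7],
  [0, 0, 0, 0, 0, 0, -0.7],
  [0, 0, 0, 0, 0, 0, -0.7],
  [0, 0, 0, 0, 0, 0, -0.7],
])

```text
t: 21.75
tcp_pos: [0.4316, 0.395, 0.027]
ee_rot: [-0.0, 0.676, 0.737, 0.0]
contact_force: [-0.3, -0.8, 0.9]
finger_gap: 0.0207
gripper_force: 25.0
```

>>> apply_moves([
  [0, 0, 0, 0, 0, -0.015, -0.7],
  [0, 0, 0, 0, 0, -0.05, -0.7],
  [0, 0, 0, 0, 0, -0.11, -0.7],
  [0, 0, 0, 0, 0, -0.17, -0.7],
  [0, 0, 0, 0, 0, -0.2, -0.7],
])

```text
t: 22.25
tcp_pos: [0.4333, 0.396, 0.1928]
ee_rot: [0.001, 0.676, 0.737, 0.004]
contact_force: [0.5, -0.8, -1.1]
finger_gap: 0.0211
gripper_force: 25.0
```

>>> apply_moves([
  [0, 0, 0, -0.03, -0.002, 0, -0.7],
  [0, 0, 0, -0.07, -0.004, 0, -0.7],
  [0, 0, 0, -0.12, -0.007, 0, -0.7],
  [0, 0, 0, -0.17, -0.009, 0, -0.7],
  [0, 0, 0, -0.22, -0.012, 0, -0.7],
])

```text
t: 22.75
tcp_pos: [0.4371, 0.2173, 0.1875]
ee_rot: [0.0, 0.675, 0.737, 0.0]
contact_force: [0.9, 0.7, -0.5]
finger_gap: 0.0209
gripper_force: 25.0
```

>>> apply_moves([
  [0, 0, 0, -0.05, -0.003, 0, -0.7],
  [0, 0, 0, -0.1, -0.006, 0, -0.7],
  [0, 0, 0, -0.15, -0.009, 0, -0.7],
  [0, 0, 0, -0.2, -0.011, 0, -0.7],
  [0, 0, 0, -0.25, -0.014, 0, -0.7],
])

```text
t: 23.25
tcp_pos: [0.4434, 0.0169, 0.1877]
ee_rot: [0.001, 0.676, 0.737, 0.0]
contact_force: [0.3, 0.5, -1.1]
finger_gap: 0.0209
gripper_force: 25.0
```

>>> apply_moves([
  [0, 0, 0, -0.05, -0.003, 0, -0.7],
  [0, 0, 0, -0.1, -0.006, 0, -0.7],
  [0, 0, 0, -0.14, -0.008, 0, -0.7],
  [0, 0, 0, -0.17, -0.0092, 0, -0.7],
  [0, 0, 0, -0.1775, -0.0095, 0, -0.7],
])

```text
t: 23.75
tcp_pos: [0.4484, -0.1256, 0.1876]
ee_rot: [0.001, 0.677, 0.736, 0.0]
contact_force: [0.2, 0.0, -0.2]
finger_gap: 0.0207
gripper_force: 25.0
```

>>> apply_moves([
  [0, 0, 0, 0, 0, 0.03, -0.7],
  [0, 0, 0, 0, 0, 0.04, -0.7],
  [0, 0, 0, 0, 0, 0.04, -0.7],
  [0, 0, 0, 0, 0, 0.04, -0.7],
  [0, 0, 0, 0, 0, 0.04, -0.7],
])

```text
t: 24.25
tcp_pos: [0.449, -0.1234, 0.1558]
ee_rot: [0.001, 0.675, 0.738, 0.0]
contact_force: [-0.3, 0.0, -0.8]
finger_gap: 0.0214
gripper_force: 25.0
```

```bash
python3 - <<'E'
from fit import *
o,p,im=wshot('w15'); t=o['tcp_pos']
print(fit(['w15'],[circ(.04)],t[2]-.003,t[:2],w=.008))
E
```

```text
24.25 [ 0.449  -0.1234  0.1558] [8.000e-04 6.753e-01 7.375e-01 2.000e-04]
(array([ 0.44958181, -0.12246302]), np.float64(95.89299011230469))
```

>>> apply_moves([
  [0, 0, 0, -0.0026, -0.0016, 0.02, -0.7],
  [0, 0, 0, -0.0026, -0.0016, 0.04, -0.7],
  [0, 0, 0, -0.0026, -0.0016, 0.06, -0.7],
  [0, 0, 0, -0.0026, -0.0016, 0.06, -0.7],
  [0, 0, 0, -0.0026, -0.0016, 0.06, -0.7],
])

```text
t: 24.8
tcp_pos: [0.4476, -0.1259, 0.1075]
ee_rot: [0.0, 0.676, 0.737, 0.0]
contact_force: [0.1, -0.6, -0.5]
finger_gap: 0.0209
gripper_force: 25.0
```

>>> apply_moves([
  [0, 0, 0, 0, 0, 0.003, -0.7],
  [0, 0, 0, 0, 0, 0.006, -0.7],
  [0, 0, 0, 0, 0, 0.009, -0.7],
  [0, 0, 0, 0, 0, 0.009, -0.7],
  [0, 0, 0, 0, 0, 0.009, -0.7],
])

```text
t: 25.3
tcp_pos: [0.4473, -0.1258, 0.0996]
ee_rot: [-0.0, 0.676, 0.737, -0.0]
contact_force: [0.1, -0.4, -1.2]
finger_gap: 0.0209
gripper_force: 25.0
```

>>> apply_moves([
  [0, 0, 0, 0, 0, 0.003, -0.7],
  [0, 0, 0, 0, 0, 0.006, -0.7],
  [0, 0, 0, 0, 0, 0.008, -0.7],
  [0, 0, 0, 0, 0, 0.0085, -0.7],
  [0, 0, 0, 0, 0, 0.0085, -0.7],
])

```text
t: 25.8
tcp_pos: [0.4473, -0.1258, 0.093]
ee_rot: [-0.0, 0.676, 0.737, -0.0]
contact_force: [-0.9, 0.3, 2.4]
finger_gap: 0.021
gripper_force: 25.0
```

>>> apply_moves([
  [0, 0, 0, 0, 0, 0.001, -0.7],
  [0, 0, 0, 0, 0, 0.001, -0.7],
])

```text
t: 26.0
tcp_pos: [0.4476, -0.126, 0.0929]
ee_rot: [0.0, 0.676, 0.737, -0.0]
contact_force: [-3.8, 1.2, 6.4]
finger_gap: 0.0209
gripper_force: 25.0
```

Seated at the expected height (6 N). I'll release and go to the oblong lid.

>>> apply_moves([
  [0, 0, 0, 0, 0, 0, 0.02],
  [0, 0, 0, 0, 0, 0, 0.02],
  [0, 0, 0, 0, 0, 0, 0.02],
  [0, 0, 0, 0, 0, 0, 0.02],
])

```text
t: 26.4
tcp_pos: [0.4472, -0.1257, 0.0919]
ee_rot: [-0.0, 0.676, 0.737, 0.0]
contact_force: [0.2, 0.4, -0.2]
finger_gap: 0.0471
gripper_force: 0.0
```

>>> apply_moves([
  [0, 0, 0, 0, 0, -0.02, 0.02],
  [0, 0, 0, 0, 0, -0.05, 0.02],
  [0, 0, 0, 0, 0, -0.09, 0.02],
  [0, 0, 0, 0, 0, -0.12, 0.02],
  [0, 0, 0, 0, 0, -0.12, 0.02],
])

```text
t: 26.9
tcp_pos: [0.4494, -0.1269, 0.1916]
ee_rot: [0.004, 0.676, 0.737, 0.001]
contact_force: [-0.7, -0.3, -0.0]
finger_gap: 0.0483
gripper_force: 0.0
```

>>> apply_moves([
  [0, 0, 0, 0.03, 0.009, 0, 0.02],
  [0, 0, 0, 0.07, 0.02, 0, 0.02],
  [0, 0, 0, 0.12, 0.034, 0, 0.02],
  [0, 0, 0, 0.175, 0.05, 0, 0.02],
  [0, 0, 0, 0.23, 0.0653, 0, 0.02],
])

```text
t: 27.4
tcp_pos: [0.4826, 0.0637, 0.1864]
ee_rot: [-0.001, 0.676, 0.737, -0.001]
contact_force: [0.2, -0.8, -0.4]
finger_gap: 0.0481
gripper_force: 0.0
```

>>> apply_moves([
  [0, 0, 0, 0.05, 0.014, 0, 0.02],
  [0, 0, 0, 0.1, 0.028, 0, 0.02],
  [0, 0, 0, 0.15, 0.042, 0, 0.02],
  [0, 0, 0, 0.2, 0.057, 0, 0.02],
  [0, 0, 0, 0.25, 0.071, 0, 0.02],
])

```text
t: 27.9
tcp_pos: [0.5217, 0.2678, 0.1859]
ee_rot: [-0.001, 0.676, 0.737, -0.001]
contact_force: [0.6, -0.9, -0.2]
finger_gap: 0.048
gripper_force: 0.0
```

>>> apply_moves([
  [0, 0, 0, 0.05, 0.014, 0, 0.02],
  [0, 0, 0.006, 0.1, 0.028, 0.01, 0.02],
  [0, 0, 0.012, 0.15, 0.042, 0.03, 0.02],
  [0, 0, 0.017, 0.18, 0.052, 0.05, 0.02],
  [0, 0, 0.017, 0.1903, 0.0541, 0.05, 0.02],
])

```text
t: 28.4
tcp_pos: [0.5499, 0.4225, 0.1425]
ee_rot: [-0.001, 0.713, 0.701, -0.004]
contact_force: [-1.3, -0.4, -0.2]
finger_gap: 0.0476
gripper_force: 0.0
```

>>> apply_moves([
  [0, 0, 0, 0, 0, 0, 0.02],
  [0, 0, 0, 0, 0, 0, 0.02],
  [0, 0, 0, 0, 0, 0, 0.02],
  [0, 0, 0, 0, 0, 0, 0.02],
])

```text
t: 28.8
tcp_pos: [0.5528, 0.4208, 0.1491]
ee_rot: [0.0, 0.714, 0.7, 0.001]
contact_force: [-0.3, 0.0, 0.1]
finger_gap: 0.0482
gripper_force: 0.0
```

```bash
python3 - <<'E'
from fit import *
o,p,im=wshot('w16'); q=o['ee_rot']; print('yaw',2*np.degrees(np.arctan2(q[2],q[1])))
print(fit(['w16'],[rrect(.084,.124,.02)],.024,(.5537,.4215),-.02))
print(fit(['w16'],[rrect(.020,.058,.002)],.05,(.5537,.4215),-.02))
E
```

```text
28.8 [0.5528 0.4208 0.1491] [3.000e-04 7.144e-01 6.997e-01 6.000e-04]
yaw 88.81390314317699
(array([ 0.55418702,  0.42170906, -0.02776204]), np.float64(123.8258285522461))
(array([ 0.5657    ,  0.4245506 , -0.02170884]), np.float32(80.692314))
```

>>> apply_moves([
  [0, 0, 0, 0.001, 0.0012, 0.04, 0.02],
  [0, 0, 0, 0.001, 0.0012, 0.08, 0.02],
  [0, 0, 0, 0.001, 0.0012, 0.12, 0.02],
  [0, 0, 0, 0.001, 0.0012, 0.136, 0.02],
  [0, 0, 0, 0.001, 0.0012, 0.136, 0.02],
], squeeze=30)

```text
t: 29.35
tcp_pos: [0.552, 0.4214, 0.0372]
ee_rot: [-0.001, 0.714, 0.7, -0.002]
contact_force: [0.1, 0.7, -0.1]
finger_gap: 0.0479
gripper_force: 0.0
```

>>> apply_moves([
  [0, 0, 0, 0, 0, 0.008, 0.02],
  [0, 0, 0, 0, 0, 0.016, 0.02],
  [0, 0, 0, 0, 0, 0.016, 0.02],
  [0, 0, 0, 0, 0, 0.016, 0.02],
])

```text
t: 29.75
tcp_pos: [0.5537, 0.4227, 0.0271]
ee_rot: [0.0, 0.714, 0.7, 0.0]
contact_force: [-0.1, 0.2, -0.6]
finger_gap: 0.0479
gripper_force: 0.0
```

>>> apply_moves([
  [0, 0, 0, 0, 0, 0, -0.7],
  [0, 0, 0, 0, 0, 0, -0.7],
  [0, 0, 0, 0, 0, 0, -0.7],
  [0, 0, 0, 0, 0, 0, -0.7],
  [0, 0, 0, 0, 0, 0, -0.7],
])

```text
t: 30.25
tcp_pos: [0.5534, 0.4225, 0.0266]
ee_rot: [0.0, 0.714, 0.7, 0.0]
contact_force: [0.7, -0.6, 0.7]
finger_gap: 0.0196
gripper_force: 30.0
```

>>> apply_moves([
  [0, 0, 0, 0, 0, -0.015, -0.7],
  [0, 0, 0, 0, 0, -0.05, -0.7],
  [0, 0, 0, 0, 0, -0.11, -0.7],
  [0, 0, 0, 0, 0, -0.17, -0.7],
  [0, 0, 0, 0, 0, -0.2, -0.7],
])

```text
t: 30.75
tcp_pos: [0.5551, 0.4235, 0.193]
ee_rot: [0.001, 0.714, 0.7, 0.004]
contact_force: [0.6, 0.1, -1.7]
finger_gap: 0.0198
gripper_force: 30.0
```

>>> apply_moves([
  [0, 0, 0, 0, 0, 0, -0.7],
  [0, 0, 0, 0, 0, 0, -0.7],
  [0, 0, 0, 0, 0, 0, -0.7],
])

```text
t: 31.05
tcp_pos: [0.5518, 0.4216, 0.1833]
ee_rot: [-0.001, 0.714, 0.7, -0.002]
contact_force: [-1.0, -0.9, -0.5]
finger_gap: 0.0196
gripper_force: 30.0
```

```bash
python3 - <<'E'
from fit import *
o,p,im=wshot('w17'); t=o['tcp_pos'];q=o['ee_rot']; print('yaw',2*np.degrees(np.arctan2(q[2],q[1])))
a=fit(['w17'],[rrect(.084,.124,.02)],t[2]-.0033,t[:2],-.02,w=.008); print(a)
E
```

```text
31.05 [0.5518 0.4216 0.1833] [-7.000e-04  7.140e-01  7.001e-01 -2.400e-03]
yaw 88.87555981557963
(array([ 0.55263797,  0.42070291, -0.01957565]), np.float64(99.13463592529297))
```

>>> apply_moves([
  [0, 0, 0, -0.02, -0.002, 0, -0.7],
  [0, 0, 0, -0.055, -0.0055, 0, -0.7],
  [0, 0, 0, -0.1, -0.01, 0, -0.7],
  [0, 0, 0, -0.15, -0.015, 0, -0.7],
  [0, 0, 0, -0.2, -0.02, 0, -0.7],
])

```text
t: 31.6
tcp_pos: [0.5327, 0.2612, 0.1841]
ee_rot: [-0.001, 0.714, 0.7, -0.002]
contact_force: [0.8, -1.1, -0.2]
finger_gap: 0.02
gripper_force: 30.0
```

>>> apply_moves([
  [0, 0, 0, -0.05, -0.005, 0, -0.7],
  [0, 0, 0, -0.1, -0.01, 0, -0.7],
  [0, 0, 0, -0.15, -0.015, 0, -0.7],
  [0, 0, 0, -0.2, -0.02, 0, -0.7],
  [0, 0, 0, -0.25, -0.025, 0, -0.7],
])

```text
t: 32.1
tcp_pos: [0.5087, 0.0618, 0.1845]
ee_rot: [-0.001, 0.714, 0.7, -0.001]
contact_force: [0.3, -0.3, -1.1]
finger_gap: 0.0196
gripper_force: 30.0
```

>>> apply_moves([
  [0, 0, 0, -0.05, -0.005, 0, -0.7],
  [0, 0, 0, -0.1, -0.01, 0, -0.7],
  [0, 0, 0, -0.15, -0.015, 0, -0.7],
  [0, 0, 0, -0.2, -0.02, 0, -0.7],
  [0, 0, 0, -0.25, -0.025, 0, -0.7],
])

```text
t: 32.6
tcp_pos: [0.4849, -0.1374, 0.1846]
ee_rot: [-0.002, 0.714, 0.7, -0.0]
contact_force: [0.8, -0.6, -1.2]
finger_gap: 0.02
gripper_force: 30.0
```

>>> apply_moves([
  [0, 0, 0, -0.05, -0.005, 0, -0.7],
  [0, 0, -0.015, -0.1, -0.01, 0, -0.7],
  [0, 0, -0.035, -0.14, -0.014, 0, -0.7],
  [0, 0, -0.055, -0.165, -0.0165, 0, -0.7],
  [0, 0, -0.0638, -0.1697, -0.0168, 0, -0.7],
])

```text
t: 33.1
tcp_pos: [0.4689, -0.2734, 0.1844]
ee_rot: [-0.002, 0.56, 0.828, 0.0]
contact_force: [0.7, -0.1, -1.8]
finger_gap: 0.0197
gripper_force: 30.0
```

>>> apply_moves([
  [0, 0, 0, 0, 0, 0.03, -0.7],
  [0, 0, 0, 0, 0, 0.06, -0.7],
  [0, 0, 0, 0, 0, 0.06, -0.7],
  [0, 0, 0, 0, 0, 0.06, -0.7],
  [0, 0, 0, 0, 0, 0.06, -0.7],
])

```text
t: 33.6
tcp_pos: [0.4707, -0.2721, 0.1393]
ee_rot: [0.001, 0.56, 0.828, -0.0]
contact_force: [-0.0, -0.2, -0.7]
finger_gap: 0.0199
gripper_force: 30.0
```

```bash
python3 - <<'E'
from fit import *
o,p,im=wshot('w18'); t=o['tcp_pos'];q=o['ee_rot']; print('yaw',2*np.degrees(np.arctan2(q[2],q[1])))
print(fit(['w18'],[rrect(.084,.124,.02)],t[2]-.0027,t[:2],.38,w=.008))
E
```

```text
33.6 [ 0.4707 -0.2721  0.1393] [ 6.000e-04  5.603e-01  8.283e-01 -1.000e-04]
yaw 111.85285972007125
(array([ 0.47173872, -0.27258538,  0.38108249]), np.float64(95.9652328491211))
```

>>> apply_moves([
  [0, 0, 0, 0, -0.0006, 0.02, -0.7],
  [0, 0, 0, 0, -0.0006, 0.04, -0.7],
  [0, 0, 0, 0, -0.0006, 0.054, -0.7],
  [0, 0, 0, 0, -0.0006, 0.054, -0.7],
  [0, 0, 0, 0, -0.0006, 0.054, -0.7],
])

```text
t: 34.15
tcp_pos: [0.4702, -0.2722, 0.0959]
ee_rot: [0.0, 0.56, 0.828, -0.0]
contact_force: [0.5, -1.0, -0.9]
finger_gap: 0.0199
gripper_force: 30.0
```

>>> apply_moves([
  [0, 0, 0, 0, 0, 0.003, -0.7],
  [0, 0, 0, 0, 0, 0.006, -0.7],
  [0, 0, 0, 0, 0, 0.009, -0.7],
  [0, 0, 0, 0, 0, 0.009, -0.7],
  [0, 0, 0, 0, 0, 0.009, -0.7],
])

```text
t: 34.65
tcp_pos: [0.4698, -0.272, 0.088]
ee_rot: [-0.0, 0.56, 0.828, 0.0]
contact_force: [0.7, -0.1, -1.8]
finger_gap: 0.0202
gripper_force: 30.0
```

>>> apply_moves([
  [0, 0, 0, 0, 0, 0.002, -0.7],
  [0, 0, 0, 0, 0, 0.004, -0.7],
  [0, 0, 0, 0, 0, 0.006, -0.7],
  [0, 0, 0, 0, 0, 0.007, -0.7],
  [0, 0, 0, 0, 0, 0.007, -0.7],
])

```text
t: 35.15
tcp_pos: [0.4704, -0.2729, 0.0829]
ee_rot: [0.001, 0.56, 0.828, -0.0]
contact_force: [1.3, -4.0, 0.1]
finger_gap: 0.0195
gripper_force: 30.0
```

>>> apply_moves([
  [0, 0, 0, 0, 0, 0.001, -0.7],
  [0, 0, 0, 0, 0, 0.001, -0.7],
])

```text
t: 35.35
tcp_pos: [0.4705, -0.2729, 0.0826]
ee_rot: [0.001, 0.56, 0.828, -0.0]
contact_force: [2.0, -3.2, 3.5]
finger_gap: 0.0197
gripper_force: 30.0
```

>>> apply_moves([
  [0, 0, 0, 0, 0, 0, 0.02],
  [0, 0, 0, 0, 0, 0, 0.02],
  [0, 0, 0, 0, 0, 0, 0.02],
  [0, 0, 0, 0, 0, 0, 0.02],
])

```text
t: 35.75
tcp_pos: [0.4693, -0.2713, 0.081]
ee_rot: [-0.001, 0.56, 0.828, 0.0]
contact_force: [-0.5, -0.6, -1.0]
finger_gap: 0.0463
gripper_force: 0.0
```

>>> apply_moves([
  [0, 0, 0, 0, 0, -0.02, 0.02],
  [0, 0, 0, 0, 0, -0.06, 0.02],
  [0, 0, 0, 0, 0, -0.12, 0.02],
  [0, 0, 0, 0, 0, -0.18, 0.02],
  [0, 0, 0, 0, 0, -0.22, 0.02],
])

```text
t: 36.25
tcp_pos: [0.4704, -0.2723, 0.2613]
ee_rot: [0.002, 0.56, 0.828, -0.0]
contact_force: [0.7, -0.1, 0.1]
finger_gap: 0.0477
gripper_force: 0.0
```

>>> apply_moves([
  [0, 0, 0, -0.04, -0.01, 0, 0.02],
  [0, 0, 0, -0.1, -0.02, 0, 0.02],
  [0, 0, 0, -0.16, -0.03, 0, 0.02],
  [0, 0, 0, -0.22, -0.04, 0, 0.02],
  [0, 0, 0, -0.25, -0.05, 0, 0.02],
])

```text
t: 36.75
tcp_pos: [0.507, -0.4753, 0.2564]
ee_rot: [-0.001, 0.561, 0.828, 0.0]
contact_force: [0.4, 0.9, -0.2]
finger_gap: 0.0479
gripper_force: 0.0
```

>>> apply_moves([
  [0, 0, 0, 0, 0, 0, 0.02],
  [0, 0, 0, 0, 0, 0, 0.02],
  [0, 0, 0, 0, 0, 0, 0.02],
])

```text
t: 37.05
tcp_pos: [0.5072, -0.4712, 0.2576]
ee_rot: [-0.0, 0.56, 0.829, 0.0]
contact_force: [0.1, 0.0, -0.1]
finger_gap: 0.0481
gripper_force: 0.0
```

```bash
python3 - <<'E'
from fit import *
o,p,im=wshot('w19'); top=shot('top','t19.png'); s=shot('side','s19.png')
pickle.dump((0,cams.camera_params('top')),open('pics/t19.pkl','wb'))
for n,c,z,x,y in [('l',circ(.055),.105,(.448,.013),None),('s',circ(.04),.09,(.448,-.125),None),('o',rrect(.084,.124,.02),.08,(.471,-.272),.38)]:
    print(n,[np.round(fit([f],[c],z,x,y)[0],4) for f in ('w19','t19')])
a=cv2.resize(s[115:245,225:355],(400,400),interpolation=cv2.INTER_CUBIC); b=cv2.resize(im[0:260,130:390],(400,400)); 
c=cv2.resize(top[200:265,220:400],(800,200*800//720+67),interpolation=cv2.INTER_CUBIC)[:200]
cv2.imwrite('pics/m19.png',np.vstack([np.hstack([a,b]),c])[:,:,::-1])
E
```

```text
37.05 [ 0.5072 -0.4712  0.2576] [-3.000e-04  5.599e-01  8.286e-01  3.000e-04]
l [array([0.4496, 0.0054]), array([0.4493, 0.0147])]
s [array([ 0.4496, -0.1326]), array([ 0.4493, -0.124 ])]
o [array([ 0.4725, -0.2745,  0.3841]), array([ 0.4724, -0.2708,  0.3936])]
```

View pics/m19.png

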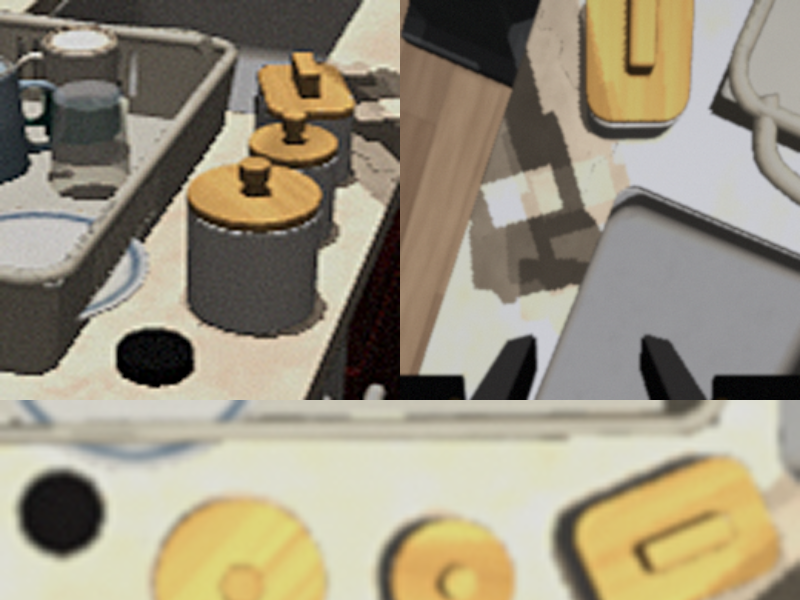

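All three lids look level and seated, and the scoop is under the large one. The oblong contact force was light, so I'll confirm it with a gentle press on its grip using closed fingers.

>>> apply_moves([
  [0, 0, 0, 0.05, 0.01, 0, -0.6],
  [0, 0, 0, 0.11, 0.022, 0, -0.6],
  [0, 0, 0, 0.18, 0.036, 0, -0.6],
  [0, 0, 0, 0.23, 0.046, 0, -0.6],
  [0, 0, 0, 0.25, 0.05, 0, -0.6],
])

```text
t: 37.7
tcp_pos: [0.4692, -0.2679, 0.2579]
ee_rot: [0.0, 0.559, 0.829, 0.0]
contact_force: [0.7, -0.2, 0.4]
finger_gap: 0.0188
gripper_force: 0.0
```

>>> apply_moves([
  [0, 0, 0, 0, 0, 0.05, -0.8],
  [0, 0, 0, 0, 0, 0.1, -0.8],
  [0, 0, 0, 0, 0, 0.15, -0.8],
  [0, 0, 0, 0, 0, 0.175, -0.8],
  [0, 0, 0, 0, 0, 0.175, -0.8],
])

```text
t: 38.2
tcp_pos: [0.4679, -0.2704, 0.1143]
ee_rot: [-0.003, 0.56, 0.828, 0.0]
contact_force: [-0.2, -0.6, -0.4]
finger_gap: 0.0098
gripper_force: 0.0
```

>>> apply_moves([
  [0, 0, 0, 0, 0, 0.003, -0.8],
  [0, 0, 0, 0, 0, 0.006, -0.8],
  [0, 0, 0, 0, 0, 0.009, -0.8],
  [0, 0, 0, 0, 0, 0.009, -0.8],
  [0, 0, 0, 0, 0, 0.009, -0.8],
])

```text
t: 38.7
tcp_pos: [0.4701, -0.2722, 0.111]
ee_rot: [0.001, 0.56, 0.828, -0.0]
contact_force: [0.1, 0.6, 1.2]
finger_gap: 0.0094
gripper_force: 0.0
```

>>> apply_moves([
  [0, 0, 0, 0, 0, 0.002, -0.8],
  [0, 0, 0, 0, 0, 0.004, -0.8],
  [0, 0, 0, 0, 0, 0.005, -0.8],
  [0, 0, 0, 0, 0, 0.006, -0.8],
  [0, 0, 0, 0, 0, 0.006, -0.8],
])

```text
t: 39.2
tcp_pos: [0.4697, -0.2719, 0.1062]
ee_rot: [-0.0, 0.56, 0.828, -0.0]
contact_force: [-2.0, 1.7, 5.3]
finger_gap: 0.0091
gripper_force: 2.5
```

>>> apply_moves([
  [0, 0, 0, 0, 0, 0.001, -0.8],
  [0, 0, 0, 0, 0, 0.002, -0.8],
  [0, 0, 0, 0, 0, 0.002, -0.8],
])

```text
t: 39.5
tcp_pos: [0.4698, -0.272, 0.1061]
ee_rot: [-0.001, 0.56, 0.828, -0.0]
contact_force: [-5.8, 4.9, 13.5]
finger_gap: 0.0095
gripper_force: 7.0
```

Contact came at exactly 0.106 m, so the lid is fully home. Backing off and handing in.

>>> apply_moves([
  [0, 0, 0, 0, 0, -0.01, -0.8],
  [0, 0, 0, 0, 0, -0.04, -0.8],
  [0, 0, 0, 0, 0, -0.09, -0.8],
  [0, 0, 0, 0, 0, -0.14, -0.8],
  [0, 0, 0, 0, 0, -0.19, -0.8],
])

```text
t: 40.0
tcp_pos: [0.4696, -0.2718, 0.2575]
ee_rot: [0.0, 0.56, 0.828, 0.0]
contact_force: [0.4, -1.2, 0.0]
finger_gap: 0.0098
gripper_force: 0.0
```

>>> apply_moves([
  [0, 0, 0, -0.04, -0.01, 0, -0.8],
  [0, 0, 0, -0.1, -0.02, 0, -0.8],
  [0, 0, 0, -0.16, -0.03, 0, -0.8],
  [0, 0, 0, -0.2, -0.04, 0, -0.8],
  [0, 0, 0, -0.2, -0.04, 0, -0.8],
])

```text
t: 40.5
tcp_pos: [0.4991, -0.4358, 0.2549]
ee_rot: [-0.0, 0.562, 0.827, -0.0]
contact_force: [0.9, 1.3, 0.6]
finger_gap: 0.0095
gripper_force: 0.0
```

>>> apply_moves([
  [0, 0, 0, 0, 0, 0, -0.8],
  [0, 0, 0, 0, 0, 0, -0.8],
  [0, 0, 0, 0, 0, 0, -0.8],
])

```text
t: 40.8
tcp_pos: [0.4998, -0.4311, 0.2564]
ee_rot: [0.0, 0.56, 0.829, 0.0]
contact_force: [-0.1, 0.1, 0.2]
finger_gap: 0.0094
gripper_force: 0.0
```

```bash
python3 - <<'E'
from fit import *
top=shot('top','t20.png'); pickle.dump((0,cams.camera_params('top')),open('pics/t20.pkl','wb'))
for n,c,z,x,y in [('l',circ(.055),.105,(.448,.013),None),('s',circ(.04),.09,(.448,-.125),None),('o',rrect(.084,.124,.02),.08,(.471,-.272),.38)]:
    print(n,np.round(fit(['t20'],[c],z,x,y)[0],4))
print(bot.sign_off())
E
```

```text
l [0.4493 0.0147]
s [ 0.4493 -0.124 ]
o [ 0.4721 -0.2711  0.3908]
the job is handed in; nothing more can be done
None
```

The scoop is back in the large canister, all three canisters are closed with their own lids, level and fully home, and the job was handed in at about 41 s; no verdict was returned.

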